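# Dress the pottery counter display

### The job

Change over the shop display: first move the plain terracotta tile from the display stand to the small dark return rack, leaning it there against the sloped board. Then lean every blue tile from the crate side by side on the stand's ledge, each with its back flat against the sloped board, and set every yellow box upright and wholly on the raised shelf. Last, when everything is in place, push the red-balled light lever fully over to switch the display on; let no tile fall or strike the stand hard, and leave the other wares alone.

Things in the scene. Friction and masses are not known exactly. Their poses are not given: they have to be found in the camera images.
- tile1_mid (a point): centre of a blue patterned ceramic tile (white frame, yellow diamonds), 10 mm thick (its x axis), 84 mm wide (y), 125 mm tall (z), about 0.22 kg. It starts standing upright in a slot of the crate, its foot 10 mm above the counter; two or three of tile1, tile2, tile3 are present (None if absent)
- tile2_mid (a point): centre of a blue patterned ceramic tile (white frame, yellow diamonds), 10 mm thick (its x axis), 84 mm wide (y), 125 mm tall (z), about 0.22 kg. It starts standing upright in a slot of the crate, its foot 10 mm above the counter; two or three of tile1, tile2, tile3 are present (None if absent)
- tile3_mid (a point): centre of a blue patterned ceramic tile (white frame, yellow diamonds), 10 mm thick (its x axis), 84 mm wide (y), 125 mm tall (z), about 0.22 kg. It starts standing upright in a slot of the crate, its foot 10 mm above the counter; two or three of tile1, tile2, tile3 are present (None if absent)
- old_tile_mid (a point): centre of the plain terracotta tile, same size and axes as the blue tiles (x thickness 10, y width 84, z height 125 mm, 0.22 kg). It starts leaning on the display stand
- box1_mid (a point): centre of a yellow square ceramic box with a fixed blue lid, 56 x 56 mm (x, y) and 50 mm tall (z; a 61 mm total with the small knob in the middle of the lid), about 0.25 kg. It starts upright on the counter in front of the robot; two or three of box1, box2, box3 are present (None if absent)
- box2_mid (a point): centre of a yellow square ceramic box with a fixed blue lid, 56 x 56 mm (x, y) and 50 mm tall (z; a 61 mm total with the small knob in the middle of the lid), about 0.25 kg. It starts upright on the counter in front of the robot; two or three of box1, box2, box3 are present (None if absent)
- box3_mid (a point): centre of a yellow square ceramic box with a fixed blue lid, 56 x 56 mm (x, y) and 50 mm tall (z; a 61 mm total with the small knob in the middle of the lid), about 0.25 kg. It starts upright on the counter in front of the robot; two or three of box1, box2, box3 are present (None if absent)
- stand_corner (a point): middle of the 300 mm corner line (along y, 60 mm up) where the light wooden display stand's backboard meets its ledge; fixed. x points level, out of the board's face. The board leans back 20 deg to -x, 75 mm up its slope, 10 mm thick; the ledge, square to it, runs 30 mm out, rising 20 deg. A seated tile has foot in the corner and back on the board, its top 50 mm free above it. Lever block at the -y end
- returns_corner (a point): the same point of the small dark wooden return rack (fixed; starts empty): middle of its 110 mm corner line (along y, 35 mm up). x points level, out of the board's face; the same board (20 deg back to -x, 75 mm up its slope, 10 mm thick) and ledge (square to it, 30 mm out) as on the stand
- crate: plywood crate (fixed), 190 mm along x, 106 mm along y, origin at the middle of its underside. Three tile slots at x = -55, 0 and +55 mm, each 14 mm wide in x and 94 mm in y, floor 10 mm and walls 55 mm above the counter; tiles stand in them with their thickness along x and are drawn straight up. The crate and the shelf may be on either side
- shelf_top (a point): centre of the upper face of the narrow raised shelf (fixed, light plank on two dark feet), 250 mm along x, 110 mm along y, 70 mm above the counter, with a 6 mm thick end stop rising 25 mm at each x end (inner faces at x = -119 and +119 mm); open along both sides; starts empty
- lamp_lever (a joint): angle (rad) of the light lever on the stand's -y end: near 0 off, leaning to -x of the stand frame; 1.0 on, leaning to +x. It turns about the stand's y axis and stays where it is left; under 2 N at the ball moves it
- lamp_lever_tip (a point): centre of the red ball, 26 mm across, at the end of the steel lever, 80 mm from its hinge. The hinge line is 82 mm above the counter, at x = 0, y = -187 mm in the frame of stand_corner; the ball travels from x = -38 mm to x = +38 mm over the top, about 152 mm above the counter at each end and 162 mm midway
- amber_bowl: bystander, leave alone: turned wooden bowl of amber beads, 130 mm across, 36 mm high; origin at the middle of its underside
- sugar_jar: bystander, leave alone: yellow round jar with a blue lid, 76 mm across, 87 mm high; origin at the middle of its underside
- vase: bystander, leave alone: blue vase with a white band, 72 mm across, 100 mm high; origin at the middle of its underside
- mug: bystander, leave alone: blue mug, 80 mm across, 80 mm high; origin at the middle of its underside
- plates: bystander, leave alone: stack of blue saucers, 100 mm across, 35 mm high; origin at the middle of its underside
- angel: bystander, leave alone: red wooden angel figure with brass wings, 64 mm across, 96 mm high; origin at the middle of its underside
Things that resemble listed ones, but are neither listed nor needed, are in the scene too. What is shaped like the part that bears box1_mid but green or turquoise is not meant.

How it is judged:
On the way, in this order (a step that is already met when the one before it is completed fails the run):
1. the terracotta tile leans on the return rack (x of old_tile_mid in the frame of returns_corner between -0.0296778 and -0.0096778 m and z of old_tile_mid in the frame of returns_corner between 0.0484409 and 0.0724409 m and y of old_tile_mid in the frame of returns_corner between -0.02 and 0.02 m and angle between old_tile_mid's own z axis and vertical between 0.25 and 0.45 rad and angle between the y axis of old_tile_mid and the y axis of returns_corner, either way round below 0.15 rad and linear speed of old_tile below 0.03 m/s), for 0.2 s.
2. every blue tile leans on the stand and every box stands on the shelf (all of step 1 and x of tile1_mid in the frame of stand_corner between -0.0296778 and -0.0096778 m and z of tile1_mid in the frame of stand_corner between 0.0484409 and 0.0724409 m and y of tile1_mid in the frame of stand_corner between -0.12 and 0.12 m and angle between tile1_mid's own z axis and vertical between 0.25 and 0.45 rad and angle between the y axis of each of tile1_mid, tile2_mid, tile3_mid and the y axis of stand_corner, either way round below 0.15 rad and linear speed of each of tile1, tile2, tile3, box1, box2, box3 below 0.03 m/s and x of tile2_mid in the frame of stand_corner between -0.0296778 and -0.0096778 m and z of tile2_mid in the frame of stand_corner between 0.0484409 and 0.0724409 m and y of tile2_mid in the frame of stand_corner between -0.12 and 0.12 m and angle between tile2_mid's own z axis and vertical between 0.25 and 0.45 rad and x of tile3_mid in the frame of stand_corner between -0.0296778 and -0.0096778 m and z of tile3_mid in the frame of stand_corner between 0.0484409 and 0.0724409 m and y of tile3_mid in the frame of stand_corner between -0.12 and 0.12 m and angle between tile3_mid's own z axis and vertical between 0.25 and 0.45 rad and x of box1_mid in the frame of shelf_top between -0.095 and 0.095 m and y of box1_mid in the frame of shelf_top between -0.027 and 0.027 m and z of box1_mid in the frame of shelf_top between 0.019 and 0.031 m and angle between each of box1_mid, box2_mid, box3_mid's own z axis and vertical below 0.12 rad and x of box2_mid in the frame of shelf_top between -0.095 and 0.095 m and y of box2_mid in the frame of shelf_top between -0.027 and 0.027 m and z of box2_mid in the frame of shelf_top between 0.019 and 0.031 m and x of box3_mid in the frame of shelf_top between -0.095 and 0.095 m and y of box3_mid in the frame of shelf_top between -0.027 and 0.027 m and z of box3_mid in the frame of shelf_top between 0.019 and 0.031 m), for 0.2 s.
3. the light lever is thrown (value of joint lamp_lever above 0.85 rad), for 0.2 s.
At the end, for the whole second after the job is handed in: Terracotta tile on the return rack (20 mm of its middle), blue tiles on the stand, seated in the corner (7 mm outward, 12 mm otherwise), leaning 0.25-0.45 rad; boxes upright on the shelf, centres within 27 mm of its long middle line and 95 mm of its middle; lever past 0.85 rad; all at rest (all of step 2 and value of joint lamp_lever above 0.85 rad); the robot touches nothing.
It fails at once if a bystanding ware is shifted more than 40 mm or tipped over (distance of any of amber_bowl, sugar_jar, vase, mug, plates, angel from where it was at the start of the episode above 0.04 m or angle between any of amber_bowl, sugar_jar, vase, mug, plates, angel's own z axis and vertical above 0.5 rad).
It fails at once if a tile falls over (angle between any of tile1_mid, tile2_mid, tile3_mid, old_tile_mid's own z axis and vertical above 1 rad).
It fails at once if a tile strikes the stand hard (over 60 N) (contact force between any of tile1, tile2, tile3 and stand above 60 N).
Of tile1, tile2, tile3 only 2 to 3 are there at a start; the rules pass over those that are not, and their reading is None.
Of box1, box2, box3 only 2 to 3 are there at a start; the rules pass over those that are not, and their reading is None.
At some moment in a run one of box1, box2, box3 may be knocked a few centimetres aside while the robot is not near it.
It also fails if it takes over 210 s, if anything falls off the work surface, if the arm or the gripper's body presses on something with over 40 N, if the wrist force passes 120 N, or if a joint passes its speed limit or range.

### The arm

A 6-joint arm with a two-finger parallel gripper is mounted at the origin on the work surface. World frame = base frame: x ahead of the robot, y to its left, z up, the work surface at z = 0. Lengths are in m, angles in rad, forces in N, time in s.
With the tool pointing down it reaches from about 0.25 to 0.775 m from the base axis. Payload 4 kg.
Tool frame: the origin (TCP) lies on the centre line of the jaws, within the pads' length; the fingertips stand 17 mm ahead of it and the grasp point (between the pads) lies 2 mm behind it; z points along the fingers, y is the line along which they close (so a half turn about z gives the same grasp; the last joint's range is limited). The gripper opens to 94 mm and grips with 3 to 60 N. Pads are 16 mm wide; open, the fingers measure 119 mm over their backs; the gripper's body (75 mm by 177 mm) begins 78 mm behind the grasp point.
Start: joints at [-1.254, 0.087, 1.371, -0, 1.684, -0.103], TCP at [0.224, -0.502, 0.223] pointing down, gripper open.
Joint ranges: [-3.1, 3.1], [-0.76, 2.03], [0.27, 2.55], [-1.08, 4.22], [0.17, 2.65], [-2.57, 2.57]. Speed limits (rad/s): [2.79, 2.79, 3.14, 3.14, 3.14, 3.14].

### API

Orientations are given as [roll, pitch, yaw] about the fixed x, y, z axes, in that order (R = Rz(yaw) Ry(pitch) Rx(roll)).
In Python, from bench import robot gives the robot as it stands.
- The arm moves only by the tool servo_tool, never from a script. Its argument "plan" is a list of rows, each a list of 7 numbers: the shift along the tool's x, y, z normalised to -1 to 1, where 1 is 0.1 m, then the turn, a rotation vector about the tool's x, y, z normalised to -1 to 1, where 1 is pi/2 rad, then the finger opening in mm, from 0 to 94. In form: [[x, y, z, ax, ay, az, gripper], ...]. A call has 1 to 12 rows; each row is the pose to reach, as a shift and turn from the pose commanded when the call began, along the tool's axes at that moment; what a row does not reach only later rows make up. A row lasts 1/12 s, in which the tool goes at most 41.7 mm and 7.16 degrees, less where a joint would pass 70% of its speed; a pose out of reach is approached as far as the arm can. A call with a number of a shift or a turn outside -1 to 1 is refused whole. A call with a gripper value outside its range is refused whole. The fingers move at their own pace and stop on an object; the grip force is fixed at half the most. Time passes only in rows, so rows that repeat a pose let the fingers close. It gives the time, the measured TCP pose, the force, the opening and the grip force at its end, in the units of the state.
- robot.get_obs(): the state, without advancing time (a new reading comes with each control period).
- robot.snapshot(name): name is "scene" or "top" or "wrist"; returns the picture (480x640x3 uint8, red, green, blue); there is no depth.
- robot.camera_params(name): a dict with "camera_matrix" (3x3 intrinsics, pixels), "rvec" (rotation vector, rad) and "tvec" (3), from world to camera coordinates, as OpenCV has them; the wrist camera has in their place "tool_from_camera" (4x4, takes a point from camera to tool coordinates, whose origin is the TCP and whose axes are the flange's). Camera axes: x right, y down, z forward; pixel columns grow to the right and rows downward; lengths in m; the calibration is good to about 2 mm. A picture is of the moment at which its call begins: read the wrist's pose just before it. camera_params takes no time and is no camera call.
- robot.close_job(): hands the job in; it is judged then, once.
Trained networks look in the newest picture that a camera, given by its name, has taken for a name from the list of things; names that differ only in an ending like _2 or _b are one class to them, and where a whole thing is asked for, a point or a joint stands for the part that bears it (a point fixed in the world has none). Each returns a list of dicts, best first, with "conf" (0 to 1); they miss things now and then, are a little off and sometimes report something else, mostly with a low value. They report only what shows in the picture. A call takes as long as a camera call. They do not tell look-alikes from the thing itself.
- robot.find_in(thing, camera): "extent" ([centre column, centre row, width, height] in pixels, round what is visible of it).
The state is a dict: "time": time; "joint_positions": joint angles; "qvel": joint speeds; "joint_torque": joint torques, N m; "tool_pos": TCP position; "ee_rot": TCP orientation; "wrist_force": force on the tool from outside, world axes, zero at the start; "wrist_torque": the same for the moment, N m; "width": finger opening in m; "finger_force": force on a finger pad.
Only numpy, scipy, OpenCV 4.12 (cv2) and the standard library are available. Lean on these libraries where they do the work, as an engineer would, in place of code of your own. Each camera call takes 0.05 s, during which the arm holds its last target. There are 200 camera calls.

## Working session

There is one attempt and no reset: what is moved stays moved. The work goes in short steps, Python scripts to look and compute and a tool call to move; the robot and the scene stay as the last step left them, time stands still between calls to the robot, and variables do not carry over. Pictures are saved under pics/ and viewed, at most 14 in all, crops included, and the job is handed in when it is done.

Besides the shell and the picture viewer there is one more tool, called after ">>>" by a JSON object that holds its "api" and its "payload", one argument or row to a line. servo_tool: Moves the arm, as the interface text tells. Scaled input: -1 to 1 covers 0.1 m each way for a shift and pi/2 rad each way for a turn. Its arguments: {"type":"object","properties":{"plan":{"type":"array","items":{"type":"array","items":{"type":"number"}}}},"required":["plan"]}

```bash
mkdir -p pics; ls
python3 - <<'E'
from bench import robot
import cv2
print(robot.get_obs())
for n in ["scene","top"]:
    im=robot.snapshot(n); cv2.imwrite(f"pics/{n}0.png",im[:,:,::-1])
    print(n,robot.camera_params(n))
    for t in ["tile1_mid","old_tile_mid","box1_mid","crate","lamp_lever_tip","amber_bowl","sugar_jar","vase","mug","plates","angel","shelf_top","stand_corner","returns_corner"]:
        try: print(t,[(np_['conf'].__round__(2),[round(float(v)) for v in np_['extent']]) for np_ in robot.find_in(t,n)])
        except Exception as e: print(t,e)
E
```

```text
pics
{'time': 0.0, 'joint_positions': array([-1.25412543e+00,  8.79460847e-02,  1.37224751e+00, -2.46243424e-05,
        1.68357931e+00, -1.03106564e-01]), 'qvel': array([-0.00185629, -0.00037619, -0.00035226, -0.00017553, -0.00026903,
       -0.00055717]), 'joint_torque': array([-4.79498340e-04, -3.40189505e+01, -3.02425396e+01,  7.17623066e-02,
        3.29757901e-02, -1.62335991e-04]), 'tool_pos': array([ 0.22398261, -0.50177071,  0.22131242]), 'ee_rot': array([-3.13942146e+00, -2.00056068e-04,  4.19774501e-01]), 'wrist_force': array([-0.67780691, -0.17457457, -0.34259219]), 'wrist_torque': array([ 0.00666208, -0.00297984, -0.02275801]), 'finger_force': 0.0, 'width': 0.09396077086790995}
scene {'camera_matrix': array([[469.84638575,   0.        , 314.62564517],
       [  0.        , 469.84638575, 242.24894616],
       [  0.        ,   0.        ,   1.        ]]), 'rvec': array([ 1.64505337,  2.00732669, -0.75639691]), 'tvec': array([ 0.12363497, -0.31878402,  1.74379728])}
tile1_mid [(0.6, [464, 249, 37, 20])]
old_tile_mid [(0.94, [290, 260, 30, 41])]
box1_mid [(0.98, [375, 219, 2
[... 1235 characters left out ...]
(0.79, [269, 325, 34, 29]), (0.59, [385, 277, 50, 38]), (0.56, [185, 189, 24, 22]), (0.18, [223, 333, 25, 27])]
crate [(0.84, [181, 253, 44, 66])]
lamp_lever_tip [(0.53, [386, 213, 15, 8])]
amber_bowl [(0.84, [301, 166, 46, 41]), (0.28, [292, 285, 28, 23])]
sugar_jar [(0.82, [409, 332, 26, 29]), (0.49, [176, 249, 45, 10])]
vase [(0.8, [229, 175, 22, 27])]
mug [(0.73, [385, 161, 36, 32]), (0.69, [483, 330, 37, 40]), (0.21, [175, 270, 44, 7])]
plates [(0.77, [483, 330, 36, 38])]
angel [(0.58, [220, 330, 28, 24]), (0.25, [229, 176, 21, 32])]
shelf_top []
stand_corner [(0.83, [324, 218, 138, 54]), (0.38, [179, 228, 36, 14])]
returns_corner [(0.85, [384, 278, 49, 40]), (0.7, [324, 219, 136, 52])]
```

Run:
```python
import cv2
for n,(x0,x1,y0,y1) in dict(scene=(160,500,165,385),top=(140,520,130,360)).items():
    im=cv2.imread(f"pics/{n}0.png")[y0:y1,x0:x1]; s=800/(x1-x0); print(s)
    cv2.imwrite(f"pics/{n}0c.png",cv2.resize(im,None,fx=s,fy=s,interpolation=cv2.INTER_CUBIC))
```

```text
2.3529411764705883
2.1052631578947367
```

View pics/top0c.png

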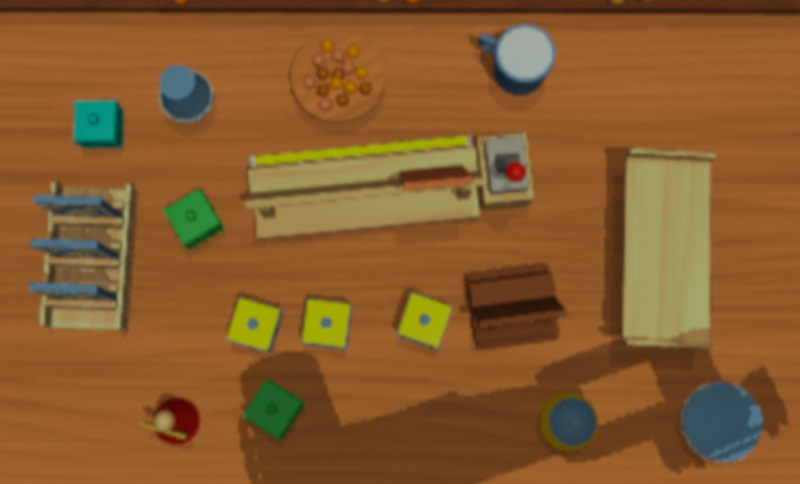

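View pics/scene0c.png

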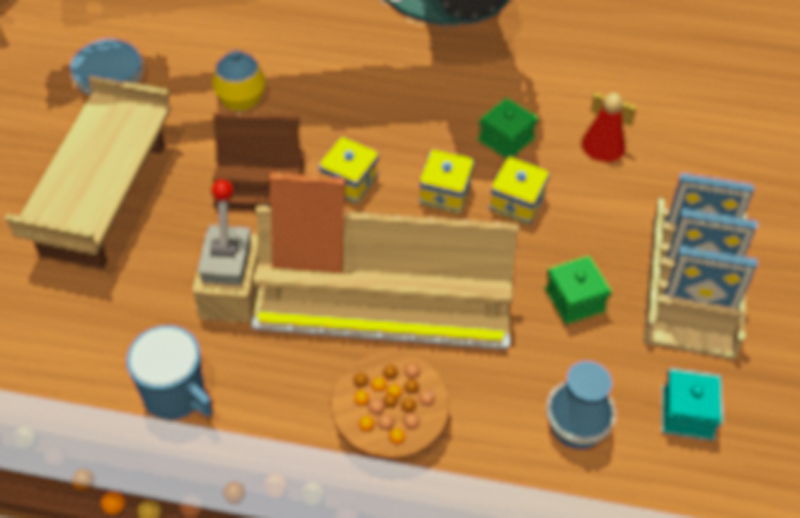

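Top crop: three yellow boxes at original px (261,284), (295,283) and (341,282). The green and turquoise look-alikes at (231,232), (269,325) and (185,189) are not meant. Three blue tiles are in the crate at about (178,250), the terracotta tile is on the stand at (346,215), the dark rack is at (384,278), the shelf at (456,248), and the red ball at (386,212). The scene crop shows that the faces of the stand and the rack both look to +x.

```bash
cat > h.py <<'E'
import numpy as np, cv2
from bench import robot
from scipy.spatial.transform import Rotation as R
def cam(name,obs=None):
    p=robot.camera_params(name); K=p["camera_matrix"]
    if name=="wrist":
        o=obs or robot.get_obs(); T=np.eye(4); T[:3,:3]=R.from_euler("xyz",o["ee_rot"]).as_matrix(); T[:3,3]=o["tool_pos"]
        M=np.linalg.inv(T@p["tool_from_camera"]); return K,M[:3,:3],M[:3,3]
    return K,R.from_rotvec(p["rvec"]).as_matrix(),p["tvec"]
def onplane(c,uv,z):
    K,Rm,t=c; uv=np.atleast_2d(uv).astype(float)
    d=(Rm.T@np.linalg.inv(K)@np.c_[uv,np.ones(len(uv))].T).T; o=-Rm.T@t
    return o+d*((z-o[2])/d[:,2])[:,None]
def proj(c,P):
    K,Rm,t=c; q=(Rm@np.atleast_2d(P).T).T+t; q=q@K.T; return q[:,:2]/q[:,2:]
def rows(pos,rpy,start=None):
    """shift/turn (tool units) from start (pos,rpy) to target"""
    if start is None:
        o=robot.get_obs(); start=(o["tool_pos"],o["ee_rot"])
    R0=R.from_euler("xyz",start[1]); d=R0.inv().apply(np.array(pos)-start[0])/0.1
    w=(R0.inv()*R.from_euler("xyz",rpy)).as_rotvec()/(np.pi/2)
    return np.round(d,3),np.round(w,3)
E
python3 - <<'E'
from h import *
np.set_printoptions(precision=4,suppress=True)
c=cam("top"); f=lambda a:np.array(a)/2.10526+[140,130]
def line(n,a,b,z):
    P=onplane(c,f([a,b]),z); d=P[1]-P[0]; print(n,P[:,:2].tolist(),"mid",P.mean(0)[:2],"len",np.linalg.norm(d),"yaw(-y->+y..)",np.arctan2(d[1],d[0])+np.pi/2)
line("stand top edge",(243,197),(478,180),.1305)
line("rack top edge",(470,318),(563,306),.1055)
print("boxes",onplane(c,f([(254,323),(326,322),(424,319)]),.055)[:,:2])
print("shelf corners",onplane(c,f([(630,152),(712,155),(710,345),(624,341)]),.08)[:,:2])
print("crate corners",onplane(c,f([(54,186),(132,186),(124,328),(42,324)]),.055)[:,:2])
print("ball",onplane(c,f([(515,172)]),.152)[:,:2])
print("bystanders jar,plates,mug,bowl",onplane(c,f([(568,421),(722,421),(525,55),(338,77)]),.05)[:,:2])
print(robot.camera_params("wrist"))
E
```

```text
stand top edge [[0.5833350382893091, 0.1706314669143646], [0.606629510742282, -0.12208788076233493]] mid [0.595  0.0243] len 0.29364476659926153 yaw(-y->+y..) 0.07941219041008152
rack top edge [[0.43681145853459835, -0.11289574409685271], [0.45261300171895535, -0.22835061969247622]] mid [ 0.4447 -0.1706] len 0.11653118494981504 yaw(-y->+y..) 0.13601829036831736
boxes [[ 0.4328  0.1621]
 [ 0.4348  0.0692]
 [ 0.4397 -0.057 ]]
shelf corners [[ 0.6556 -0.3223]
 [ 0.6522 -0.4277]
 [ 0.4075 -0.4151]
 [ 0.4117 -0.3077]]
crate corners [[0.6117 0.4318]
 [0.6123 0.3284]
 [0.4251 0.33  ]
 [0.4294 0.4367]]
ball [[ 0.6123 -0.166 ]]
bystanders jar,plates,mug,bowl [[ 0.312  -0.24  ]
 [ 0.3138 -0.4344]
 [ 0.796  -0.1919]
 [ 0.7643  0.059 ]]
{'camera_matrix': array([[392.7343,   0.    , 322.1735],
       [  0.    , 392.7343, 240.2243],
       [  0.    ,   0.    ,   1.    ]]), 'tool_from_camera': array([[-0.0003, -0.965 , -0.2623,  0.0761],
       [ 1.    , -0.0003, -0.0002,  0.0009],
       [ 0.0002, -0.2623,  0.965 , -0.1641],
       [ 0.    ,  0.    ,  0.    ,  1.    ]])}
```

>>> {"api": "servo_tool", "payload": {
  "plan": [
    [0.25, -0.25, -0.25, 0, 0, -0.08, 94],
    [0.5, -0.5, -0.5, 0, 0, -0.16, 94],
    [0.75, -0.75, -0.75, 0, 0, -0.24, 94],
    [1, -1, -1, 0, 0, -0.32, 94],
    [1, -1, -1, 0, 0, -0.4, 94],
    [1, -1, -1, 0, 0, -0.48, 94],
    [1, -1, -1, 0, 0, -0.56, 94],
    [1, -1, -1, 0, 0, -0.63, 94],
    [1, -1, -1, 0, 0, -0.7, 94],
    [1, -1, -1, 0, 0, -0.78, 94],
    [1, -1, -1, 0, 0, -0.78, 94]
  ]
}}

```text
time: 2.42
tool_pos: [0.2747, -0.3701, 0.3226]
ee_rot: [3.141, 0.0, 1.647]
wrist_force: [-0.1, 0.4, -0.6]
width: 0.094
finger_force: 0.0
```

>>> {"api": "servo_tool", "payload": {
  "plan": [
    [0.3, 0.2, 0, 0, 0, 0, 94],
    [0.6, 0.4, 0, 0, 0, 0, 94],
    [0.9, 0.6, -0.1, 0, 0, 0, 94],
    [1, 0.7, -0.1, 0, 0, 0, 94]
  ]
}}

```text
time: 2.75
tool_pos: [0.3384, -0.2625, 0.3346]
ee_rot: [3.138, 0.001, 1.644]
wrist_force: [0.8, -0.7, 0.8]
width: 0.0934
finger_force: 0.0
```

>>> {"api": "servo_tool", "payload": {
  "plan": [
    [0.3, 0.2, 0, 0, 0, 0, 94],
    [0.6, 0.4, 0, 0, 0, 0, 94],
    [0.9, 0.6, -0.1, 0, 0, 0, 94],
    [1, 0.7, -0.1, 0, 0, 0, 94]
  ]
}}

```text
time: 3.08
tool_pos: [0.4009, -0.1571, 0.3443]
ee_rot: [3.138, 0.0, 1.646]
wrist_force: [0.1, 0.4, 0.6]
width: 0.0939
finger_force: 0.0
```

>>> {"api": "servo_tool", "payload": {
  "plan": [
    [0.3, 0.2, 0, 0, 0, 0, 94],
    [0.6, 0.4, 0, 0, 0, 0, 94],
    [0.9, 0.6, -0.1, 0, 0, 0, 94],
    [1, 0.7, -0.1, 0, 0, 0, 94]
  ]
}}

```text
time: 3.42
tool_pos: [0.4633, -0.052, 0.3539]
ee_rot: [3.139, -0.001, 1.646]
wrist_force: [-0.2, 0.5, 0.2]
width: 0.0942
finger_force: 0.0
```

>>> {"api": "servo_tool", "payload": {
  "plan": [
    [0.3, 0.2, 0, 0, 0, 0, 94],
    [0.6, 0.4, 0, 0, 0, 0, 94],
    [0.9, 0.6, -0.1, 0, 0, 0, 94],
    [0.9, 0.7, -0.1, 0, 0, 0, 94],
    [0.9, 0.7, -0.1, 0, 0, 0, 94],
    [0.9, 0.7, -0.1, 0, 0, 0, 94]
  ]
}}

```text
time: 3.92
tool_pos: [0.5251, 0.0391, 0.3619]
ee_rot: [-3.14, 0.001, 1.644]
wrist_force: [0.2, 0.4, -1.3]
width: 0.0941
finger_force: 0.0
```

Run:
```python
from h import *
o=robot.get_obs(); print(o["tool_pos"],o["ee_rot"],o["time"],o["joint_positions"],o["wrist_force"])
im=robot.snapshot("wrist"); cv2.imwrite("pics/w1.png",im[:,:,::-1])
np.save("w1.npy",[o["tool_pos"],o["ee_rot"]])
```

```text
[0.5250554  0.03912699 0.36187321] [-3.14009611e+00  5.99367655e-04  1.64352413e+00] 3.9167 [-3.28455659e-02  5.11414261e-02  1.13441746e+00 -8.13812709e-04
  1.95745870e+00 -1.05879271e-01] [ 0.16655691  0.43060832 -1.2661631 ]
```

View pics/w1.png

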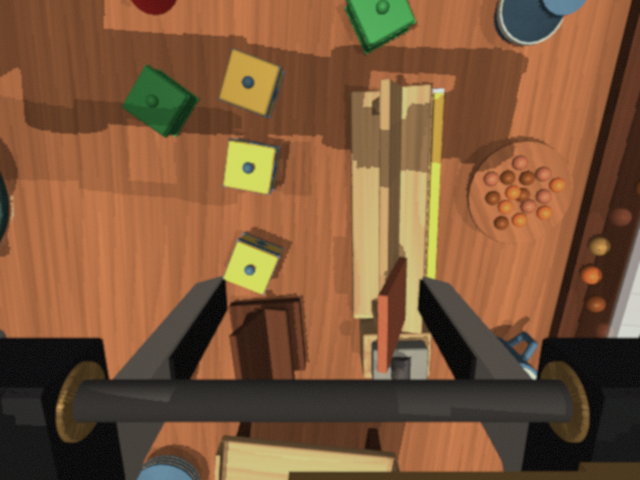

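The wrist view shows the three yellow boxes at (250,82), (251,166) and (253,263), the stand from (395,85) to (395,370), the terracotta tile at (390,315), and the rack at about (265,340).

Run:
```python
import cv2,numpy as np
im=cv2.imread("pics/w1.png"); f=lambda x,y,w,h:cv2.resize(im[y:y+h,x:x+w],None,fx=3,fy=3,interpolation=cv2.INTER_CUBIC)
o=np.zeros((600,660,3),np.uint8); o[:450]=f(220,235,220,150); o[450:,:360]=f(340,75,120,50)
for x in range(0,660,30): o[448:452 if x%150 else 456,x]=255
cv2.imwrite("pics/w1c.png",o)
```

```text
(no output)
```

View pics/w1c.png

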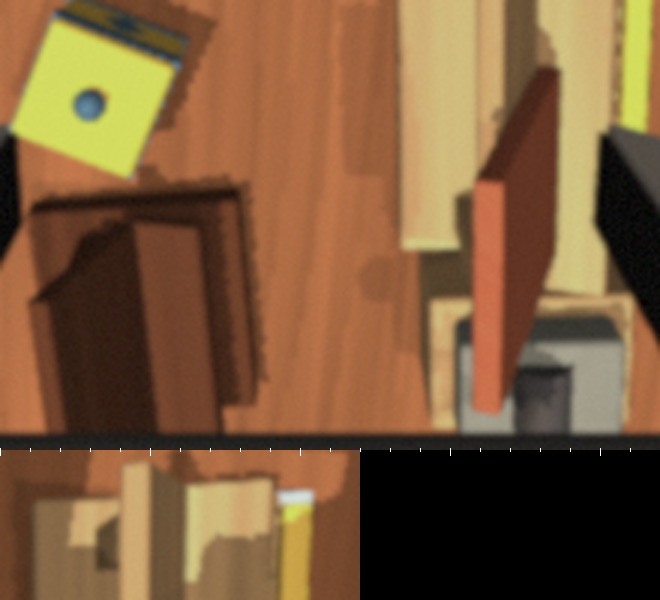

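Run:
```python
from h import *
np.set_printoptions(precision=4,suppress=True)
p,r=np.load("w1.npy"); c=cam("wrist",dict(tool_pos=p,ee_rot=r))
A=lambda a:np.array(a)/3+[220,235]
B=lambda a:(np.array(a)-[0,450])/3+[340,75]
def line(n,uv,z):
    P=onplane(c,uv,z); d=P[0]-P[1]; print(n,P[:,:2].round(4).tolist(),"len %.4f yaw %.4f"%(np.linalg.norm(d),np.arctan2(d[1],d[0])-np.pi/2))
line("tile top back",A([(472,182),(473,413)]),.1775)
line("tile top front",A([(503,180),(505,413)]),.1809)
line("stand board top back/front",B([(120,463),(150,461)]),.129)
line("stand ledge",np.r_[B([(272,479)]),A([(605,290)])],.0703)
line("rack corner",A([(135,225),(157,430)]),.035)
line("rack ledge",A([(200,225),(220,430)]),.0453)
line("rack top front +y",A([(46,300),(65,430)]),.1055)
line("boxes",[(248,82),(248,168),(249,270)],.061)
```

```text
tile top back [[0.5829, -0.0311], [0.5924, -0.1146]] len 0.0840 yaw 0.1132
tile top front [[0.5919, -0.0283], [0.6023, -0.1116]] len 0.0839 yaw 0.1241
stand board top back/front [[0.5701, 0.1673], [0.5795, 0.1686]] len 0.0094 yaw -4.5780
stand ledge [[0.6329, 0.1737], [0.6643, -0.1212]] len 0.2966 yaw 0.1059
rack corner [[0.4583, -0.1227], [0.4724, -0.2286]] len 0.1068 yaw 0.1327
rack ledge [[0.4884, -0.1156], [0.5028, -0.2192]] len 0.1046 yaw 0.1382
rack top front +y [[0.4331, -0.1236], [0.4417, -0.1821]] len 0.0591 yaw 0.1461
boxes [[0.4334, 0.1631], [0.4356, 0.0691], [0.4397, -0.0571]] len 0.0940 yaw 0.0229
```

```bash
cat >> h.py <<'E'
STAND=(np.array([.621,.0229,.060]),.109); RACK=(np.array([.4666,-.1752,.035]),.137)
T20=np.radians(20)
def tilepose(fr,y,s,out=.005,dn=0.):
    """TCP pose with tile-axis grip: s up the slope, out of the board, dn straight up"""
    c,yaw=fr; st,ct=np.sin(T20),np.cos(T20); Rz=R.from_euler("z",yaw)
    p=c+Rz.apply([-s*st+out*ct,y,s*ct+out*st+dn])
    M=Rz.as_matrix()@np.array([[0,ct,st],[1,0,0],[0,st,-ct]])
    return p,R.from_matrix(M).as_euler("xyz")
E
python3 - <<'E'
from h import *
a=tilepose(STAND,-.0917,.191); b=tilepose(STAND,-.0917,.101)
print(a); print(rows(*a)); print(rows(*b,start=a))
r=tilepose(RACK,0,.101,dn=.11); print("rack above",r)
E
```

```text
(array([ 0.57070794, -0.0748511 ,  0.24119139]), array([2.7925268 , 0.        , 1.67979633]))
(array([-1.164,  0.379,  1.209]), array([-0.223,  0.004, -0.023]))
(array([0. , 0. , 0.9]), array([0., 0., 0.]))
rack above (array([ 0.43703408, -0.17927606,  0.24161906]), array([2.7925268 , 0.        , 1.70779633]))
```

>>> {"api": "servo_tool", "payload": {
  "plan": [
    [-0.3, 0.1, 0.3, -0.07, 0, 0, 60],
    [-0.6, 0.2, 0.6, -0.14, 0, -0.01, 40],
    [-0.9, 0.38, 0.9, -0.22, 0, -0.02, 40],
    [-1, 0.38, 1, -0.22, 0, -0.02, 40],
    [-1, 0.38, 1, -0.22, 0, -0.02, 40],
    [-1, 0.38, 1, -0.22, 0, -0.02, 40]
  ]
}}

```text
time: 4.47
tool_pos: [0.5689, -0.0591, 0.2618]
ee_rot: [2.798, 0.004, 1.671]
wrist_force: [0.3, -0.4, 0.1]
width: 0.0578
finger_force: 0.0
```

>>> {"api": "servo_tool", "payload": {
  "plan": [
    [-0.16, -0.07, 0.2, 0, 0, 0, 40],
    [-0.16, -0.07, 0.2, 0, 0, 0, 40],
    [-0.16, -0.07, 0.2, 0, 0, 0, 40]
  ]
}}

```text
time: 4.72
tool_pos: [0.5728, -0.0732, 0.2433]
ee_rot: [2.794, 0.005, 1.675]
wrist_force: [-0.1, 0.5, 0.0]
width: 0.0407
finger_force: 0.0
```

Run:
```python
from h import *
o=robot.get_obs();print(o["tool_pos"],o["ee_rot"],o["width"])
print(rows(*tilepose(STAND,-.0917,.101)))
```

```text
[ 0.57278196 -0.07322479  0.24327507] [2.79448586 0.00540474 1.67513797] 0.040712768743913996
(array([-0.008, -0.026,  0.912]), array([-0.001,  0.004, -0.002]))
```

>>> {"api": "servo_tool", "payload": {
  "plan": [
    [0, -0.03, 0.3, 0, 0, 0, 40],
    [0, -0.03, 0.6, 0, 0, 0, 40],
    [0, -0.03, 0.8, 0, 0, 0, 40],
    [0, -0.03, 0.91, 0, 0, 0, 40],
    [0, -0.03, 0.91, 0, 0, 0, 40],
    [0, -0.03, 0.91, 0, 0, 0, 0],
    [0, -0.03, 0.91, 0, 0, 0, 0],
    [0, -0.03, 0.91, 0, 0, 0, 0],
    [0, -0.03, 0.91, 0, 0, 0, 0],
    [0, -0.03, 0.91, 0, 0, 0, 0],
    [0, -0.03, 0.91, 0, 0, 0, 0],
    [0, -0.03, 0.91, 0, 0, 0, 0]
  ]
}}

```text
time: 5.72
tool_pos: [0.6003, -0.0712, 0.1561]
ee_rot: [2.795, 0.006, 1.676]
wrist_force: [-3.3, -0.3, 4.7]
width: 0.0101
finger_force: 30.0
```

>>> {"api": "servo_tool", "payload": {
  "plan": [
    [0, 0, -0.15, 0, 0, 0, 0],
    [0, 0, -0.4, 0, 0, 0, 0],
    [0, 0, -0.65, 0, 0, 0, 0],
    [0, 0, -0.9, 0, 0, 0, 0],
    [0, 0, -1, 0, 0, 0, 0],
    [0, 0, -1, 0, 0, 0, 0]
  ]
}}

```text
time: 6.22
tool_pos: [0.5671, -0.0744, 0.2519]
ee_rot: [2.791, 0.008, 1.675]
wrist_force: [0.5, -0.2, -1.8]
width: 0.01
finger_force: 30.0
```

>>> {"api": "servo_tool", "payload": {
  "plan": [
    [0, -0.2, -0.1, 0, 0, 0, 0],
    [0, -0.45, -0.18, 0, 0, 0, 0],
    [0, -0.7, -0.26, 0, 0, 0, 0],
    [-0.2, -0.95, -0.34, 0, 0, 0, 0],
    [-0.5, -1, -0.36, 0, 0, 0, 0],
    [-0.8, -1, -0.36, 0, 0, 0, 0],
    [-0.9, -1, -0.36, 0, 0, 0.02, 0],
    [-0.9, -1, -0.36, 0, 0, 0.02, 0]
  ]
}}

```text
time: 6.88
tool_pos: [0.4695, -0.1765, 0.2464]
ee_rot: [2.8, -0.008, 1.641]
wrist_force: [0.5, 0.5, -1.3]
width: 0.01
finger_force: 30.0
```

Run:
```python
from h import *
o=robot.get_obs();print(o["tool_pos"],o["ee_rot"],o["width"])
for d in (.11,.05,.012): print(rows(*tilepose(RACK,0,.101,dn=d)))
print(o["joint_positions"])
```

```text
[ 0.46945596 -0.17646697  0.24639336] [ 2.79998816 -0.00811658  1.64124379] 0.009982283548191872
(array([-0.006, -0.323, -0.064]), array([-0.005,  0.009, -0.042]))
(array([-0.01 , -0.524,  0.501]), array([-0.005,  0.009, -0.042]))
(array([-0.014, -0.651,  0.859]), array([-0.005,  0.009, -0.042]))
[-0.62150506 -0.24549057  1.67123234  0.22292081  1.45632343 -0.68710083]
```

Run:
```python
from h import *
for s in (.19,.12): print(rows(*tilepose(RACK,0,s,out=.009)))
```

```text
(array([-0.025, -0.657,  0.082]), array([-0.005,  0.009, -0.042]))
(array([-0.015, -0.652,  0.782]), array([-0.005,  0.009, -0.042]))
```

>>> {"api": "servo_tool", "payload": {
  "plan": [
    [-0.02, -0.22, 0.03, 0, 0, -0.02, 0],
    [-0.02, -0.44, 0.06, 0, 0.01, -0.04, 0],
    [-0.02, -0.65, 0.08, 0, 0.01, -0.04, 0],
    [-0.02, -0.65, 0.08, 0, 0.01, -0.04, 0],
    [-0.02, -0.65, 0.25, 0, 0.01, -0.04, 0],
    [-0.02, -0.65, 0.5, 0, 0.01, -0.04, 0],
    [-0.02, -0.65, 0.7, 0, 0.01, -0.04, 0],
    [-0.02, -0.65, 0.78, 0, 0.01, -0.04, 0],
    [-0.02, -0.65, 0.78, 0, 0.01, -0.04, 0]
  ]
}}

```text
time: 7.63
tool_pos: [0.4352, -0.1767, 0.151]
ee_rot: [2.8, -0.003, 1.713]
wrist_force: [0.1, 0.3, -1.9]
width: 0.0098
finger_force: 30.0
```

Run:
```python
from h import *
o=robot.get_obs();print(o["tool_pos"],o["ee_rot"],o["wrist_force"])
print(rows(*tilepose(RACK,0,.1,out=.009)))
a=robot.snapshot("wrist"); b=robot.snapshot("scene"); 
b=cv2.resize(b[190:330,200:340],(600,600),interpolation=cv2.INTER_CUBIC)
cv2.imwrite("pics/w2.png",b[:,:,::-1])
```

```text
[ 0.43520494 -0.17666395  0.15096615] [ 2.79960783 -0.00336951  1.7127359 ] [ 0.05761407  0.29402835 -1.9396974 ]
(array([-0.029, -0.011,  0.197]), array([-0.005, -0.003,  0.002]))
```

View pics/w2.png

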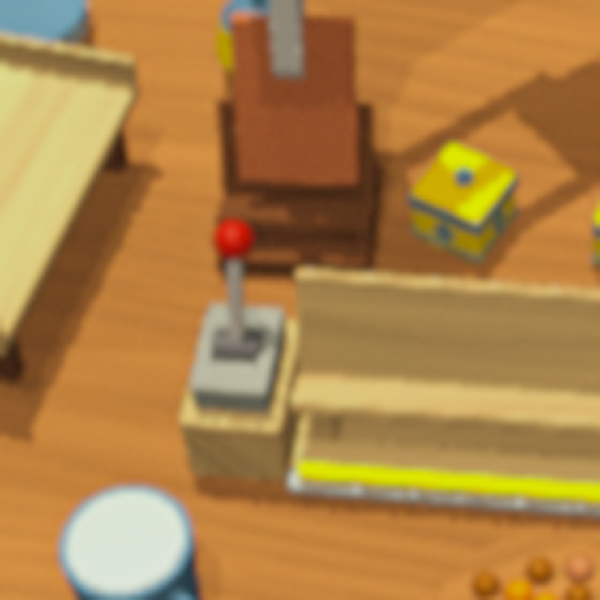

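Scene crop: the tile hangs centred over the rack at about (297,100), with its foot just above the ledge. I'll lower it to contact and then release.

>>> {"api": "servo_tool", "payload": {
  "plan": [
    [-0.02, -0.01, 0.08, 0, 0, 0, 0],
    [-0.02, -0.01, 0.13, 0, 0, 0, 0],
    [-0.02, -0.01, 0.16, 0, 0, 0, 0],
    [-0.02, -0.01, 0.18, 0, 0, 0, 0],
    [-0.02, -0.01, 0.18, 0, 0, 0, 0]
  ]
}}

```text
time: 8.15
tool_pos: [0.4408, -0.18, 0.1362]
ee_rot: [2.796, 0.001, 1.711]
wrist_force: [-0.6, 0.5, -1.3]
width: 0.0098
finger_force: 30.0
```

>>> {"api": "servo_tool", "payload": {
  "plan": [
    [0, 0, 0.01, 0, 0, 0, 0],
    [0, 0, 0.02, 0, 0, 0, 0],
    [0, 0, 0.03, 0, 0, 0, 0]
  ]
}}

```text
time: 8.4
tool_pos: [0.4421, -0.18, 0.1341]
ee_rot: [2.795, 0.002, 1.711]
wrist_force: [-0.3, -0.2, -1.5]
width: 0.0101
finger_force: 30.0
```

>>> {"api": "servo_tool", "payload": {
  "plan": [
    [0, 0, 0.01, 0, 0, 0, 0],
    [0, 0, 0.02, 0, 0, 0, 0],
    [0, 0, 0.03, 0, 0, 0, 0],
    [0, 0, 0.03, 0, 0, 0, 0]
  ]
}}

```text
time: 8.73
tool_pos: [0.4427, -0.1799, 0.1328]
ee_rot: [2.796, 0.002, 1.712]
wrist_force: [-7.8, 1.7, 7.2]
width: 0.0097
finger_force: 30.0
```

>>> {"api": "servo_tool", "payload": {
  "plan": [
    [0, -0.01, 0, 0, 0, 0, 0],
    [0, -0.02, 0, 0, 0, 0, 0],
    [0, -0.03, 0, 0, 0, 0, 0],
    [0, -0.03, 0, 0, 0, 0, 0]
  ]
}}

```text
time: 9.07
tool_pos: [0.4417, -0.1801, 0.1325]
ee_rot: [2.791, 0.003, 1.711]
wrist_force: [-1.1, 3.6, 5.3]
width: 0.0101
finger_force: 30.0
```

>>> {"api": "servo_tool", "payload": {
  "plan": [
    [0, 0, 0, 0, 0, 0, 14],
    [0, 0, 0, 0, 0, 0, 20],
    [0, 0, 0, 0, 0, 0, 40],
    [0, 0, 0, 0, 0, 0, 40],
    [0, 0, 0, 0, 0, 0, 40],
    [0, 0, 0, 0, 0, 0, 40],
    [0, 0, -0.2, 0, 0, 0, 40],
    [0, 0, -0.4, 0, 0, 0, 40],
    [0, 0, -0.7, 0, 0, 0, 40],
    [0, 0, -1, 0, 0, 0, 40],
    [0, 0, -1, 0, 0, 0, 40]
  ]
}}

```text
time: 9.98
tool_pos: [0.408, -0.1867, 0.231]
ee_rot: [2.788, 0.01, 1.71]
wrist_force: [-0.2, 0.5, 1.3]
width: 0.0398
finger_force: 0.0
```

Run:
```python
from h import *
o=robot.get_obs();print(o["tool_pos"],o["ee_rot"],o["wrist_force"])
b=robot.snapshot("scene"); t=robot.snapshot("top")
b=cv2.resize(b[190:290,220:320],(400,400),interpolation=cv2.INTER_CUBIC)
t=cv2.resize(t[240:340,340:440],(400,400),interpolation=cv2.INTER_CUBIC)
cv2.imwrite("pics/w3.png",np.hstack([b,t])[:,:,::-1])
```

```text
[ 0.40796427 -0.18674609  0.23097947] [2.78833697 0.01016198 1.70957671] [-0.20479932  0.54957618  1.27044732]
```

View pics/w3.png

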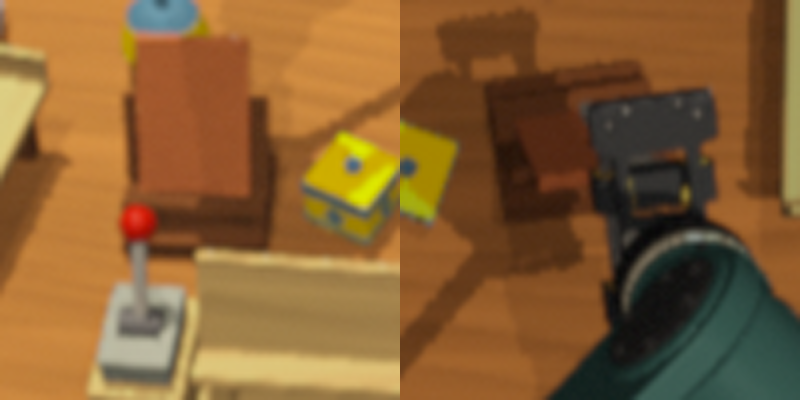

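The terracotta tile leans seated in the rack. Boxes are next.

```bash
cat >> h.py <<'E'
def yellow(im,c,z=.050):
    hsv=cv2.cvtColor(im,cv2.COLOR_RGB2HSV); m=cv2.inRange(hsv,(18,110,90),(36,255,255))
    m=cv2.morphologyEx(m,cv2.MORPH_CLOSE,np.ones((7,7))); m=cv2.morphologyEx(m,cv2.MORPH_OPEN,np.ones((9,9)))
    out=[]
    for k in cv2.findContours(m,cv2.RETR_EXTERNAL,cv2.CHAIN_APPROX_NONE)[0]:
        if cv2.contourArea(k)<700: continue
        P=onplane(c,k[:,0,:],z)[:,:2]; (x,y),(w,h),a=cv2.minAreaRect((P*1000).astype(np.float32))
        out.append((cv2.boundingRect(k),round(x/1000,4),round(y/1000,4),round(w),round(h),round((a+45)%90-45,1)))
    return out
E
python3 - <<'E'
from h import *
p,r=np.load("w1.npy"); c=cam("wrist",dict(tool_pos=p,ee_rot=r))
for k in yellow(cv2.imread("pics/w1.png")[:,:,::-1],c): print(k)
print(rows((.44,-.06,.30),(np.pi,0,1.571)))
E
```

```text
((225, 237, 53, 56), 0.4416, -0.0532, 68, 58, -18.4)
((353, 166, 27, 83), 0.5796, 0.0301, 31, 102, 5.3)
((224, 141, 51, 53), 0.4351, 0.0691, 57, 57, -6.7)
((413, 86, 31, 192), 0.6506, 0.0604, 31, 231, 6.1)
((220, 51, 58, 63), 0.4328, 0.1636, 57, 56, -15.6)
(array([ 1.193,  0.726, -0.534]), array([ 0.221, -0.013,  0.088]))
```

Run:
```python
from h import *
print(rows((.43,-.09,.27),(np.pi,0,1.25)))
```

```text
(array([ 0.911,  0.491, -0.299]), array([ 0.218, -0.048,  0.29 ]))
```

>>> {"api": "servo_tool", "payload": {
  "plan": [
    [0.2, 0.1, -0.15, 0.05, -0.01, 0.06, 80],
    [0.4, 0.2, -0.3, 0.1, -0.02, 0.12, 80],
    [0.6, 0.35, -0.3, 0.15, -0.03, 0.18, 80],
    [0.8, 0.49, -0.3, 0.2, -0.04, 0.24, 80],
    [0.91, 0.49, -0.3, 0.218, -0.048, 0.29, 80],
    [0.91, 0.49, -0.3, 0.218, -0.048, 0.29, 80],
    [0.91, 0.49, -0.3, 0.218, -0.048, 0.29, 80]
  ]
}}

```text
time: 10.67
tool_pos: [0.4297, -0.0888, 0.2665]
ee_rot: [-3.135, -0.002, 1.256]
wrist_force: [-0.4, 0.1, -0.2]
width: 0.0795
finger_force: 0.0
```

>>> {"api": "servo_tool", "payload": {
  "plan": [
    [0.2, 0, 0.2, 0, 0, 0, 80],
    [0.34, -0.01, 0.4, 0, 0, 0, 80],
    [0.34, -0.01, 0.6, 0, 0, 0, 80],
    [0.34, -0.01, 0.6, 0, 0, 0, 80]
  ]
}}

```text
time: 11.0
tool_pos: [0.4359, -0.0567, 0.2034]
ee_rot: [-3.129, -0.001, 1.253]
wrist_force: [-0.5, 0.2, 0.1]
width: 0.08
finger_force: 0.0
```

Run:
```python
from h import *
o=robot.get_obs(); im=robot.snapshot("wrist"); c=cam("wrist",o); print(o["tool_pos"],o["ee_rot"],o["width"])
for k in yellow(im,c): print(k)
cv2.imwrite("pics/w4.png",im[:,:,::-1])
print(rows((.4397,-.057,.032),(np.pi,0,1.25)))
```

```text
[ 0.43586512 -0.05669002  0.20343138] [-3.12948784e+00 -1.35088474e-03  1.25252264e+00] 0.08001000208587042
((295, 189, 69, 73), 0.4403, -0.0562, 61, 56, -19.3)
((555, 79, 41, 124), 0.6419, -0.0532, 11, 103, 5.8)
((227, 28, 85, 90), 0.4343, 0.0692, 56, 56, -6.4)
((543, 0, 54, 96), 0.65, 0.0156, 23, 78, 4.6)
(array([0.008, 0.042, 1.738]), array([-0.006, -0.001,  0.001]))
```

>>> {"api": "servo_tool", "payload": {
  "plan": [
    [0.01, 0.04, 0.3, -0.006, 0, 0, 80],
    [0.01, 0.04, 0.6, -0.006, 0, 0, 80],
    [0.01, 0.04, 0.9, -0.006, 0, 0, 80],
    [0.01, 0.04, 0.9, -0.006, 0, 0, 80]
  ]
}}

```text
time: 11.38
tool_pos: [0.439, -0.057, 0.1138]
ee_rot: [-3.138, -0.001, 1.25]
wrist_force: [-1.4, -0.4, -0.7]
width: 0.0801
finger_force: 0.0
```

>>> {"api": "servo_tool", "payload": {
  "plan": [
    [0, 0, 0.3, 0, 0, 0, 80],
    [0, 0, 0.55, 0, 0, 0, 80],
    [0, 0, 0.75, 0, 0, 0, 80],
    [0, 0, 0.82, 0, 0, 0, 80],
    [0, 0, 0.82, 0, 0, 0, 40],
    [0, 0, 0.82, 0, 0, 0, 40],
    [0, 0, 0.82, 0, 0, 0, 40],
    [0, 0, 0.82, 0, 0, 0, 40],
    [0, 0, 0.82, 0, 0, 0, 40],
    [0, 0, 0.82, 0, 0, 0, 40],
    [0, 0, 0.82, 0, 0, 0, 40],
    [0, 0, 0.82, 0, 0, 0, 40]
  ]
}}

```text
time: 12.38
tool_pos: [0.4441, -0.0571, 0.0387]
ee_rot: [3.134, -0.002, 1.251]
wrist_force: [-2.9, -0.2, 5.8]
width: 0.0558
finger_force: 30.0
```

>>> {"api": "servo_tool", "payload": {
  "plan": [
    [0, 0, -0.1, 0, 0, 0, 40],
    [0, 0, -0.3, 0, 0, 0, 40],
    [0, 0, -0.6, 0, 0, 0, 40],
    [0, 0, -0.9, 0, 0, 0, 40],
    [0, 0, -1, 0, 0, 0, 40]
  ]
}}

```text
time: 12.8
tool_pos: [0.4456, -0.0575, 0.1421]
ee_rot: [3.126, -0.003, 1.251]
wrist_force: [1.0, -0.3, -1.5]
width: 0.0561
finger_force: 30.0
```

>>> {"api": "servo_tool", "payload": {
  "plan": [
    [0, 0, -0.3, 0, 0, 0, 40],
    [0, 0, -0.6, 0, 0, 0, 40],
    [0, 0, -0.9, 0, 0, 0, 40],
    [0, 0, -1, 0, 0, 0, 40],
    [0, 0, -1, 0, 0, 0, 40]
  ]
}}

```text
time: 13.22
tool_pos: [0.4438, -0.0572, 0.2396]
ee_rot: [3.129, -0.003, 1.251]
wrist_force: [-0.2, -0.1, -3.0]
width: 0.0556
finger_force: 30.0
```

>>> {"api": "servo_tool", "payload": {
  "plan": [
    [0, 0, -0.2, 0, 0, 0.07, 40],
    [0, 0, -0.4, 0, 0, 0.14, 40],
    [-0.1, 0.1, -0.5, 0, 0, 0.21, 40],
    [-0.2, 0.2, -0.5, 0, 0, 0.28, 40],
    [-0.35, 0.35, -0.5, 0, 0, 0.35, 40],
    [-0.5, 0.5, -0.5, 0, 0, 0.42, 40],
    [-0.65, 0.65, -0.5, 0, 0, 0.49, 40],
    [-0.8, 0.8, -0.5, 0, 0, 0.56, 40],
    [-0.95, 0.95, -0.5, 0, 0, 0.63, 40],
    [-1, 1, -0.5, 0, 0, 0.7, 40],
    [-1, 1, -0.5, 0, 0, 0.77, 40],
    [-1, 1, -0.5, 0, 0, 0.83, 40]
  ]
}}

```text
time: 14.22
tool_pos: [0.5049, -0.1836, 0.283]
ee_rot: [-3.139, -0.001, -0.059]
wrist_force: [0.2, -0.3, -3.3]
width: 0.0558
finger_force: 30.0
```

>>> {"api": "servo_tool", "payload": {
  "plan": [
    [0.2, 0.3, 0, 0, 0, 0, 40],
    [0.4, 0.6, 0, 0, 0, 0, 40],
    [0.6, 0.9, 0, 0, 0, 0, 40],
    [0.6, 1, 0, 0, 0, 0, 40],
    [0.6, 1, 0, 0, 0, 0, 40]
  ]
}}

```text
time: 14.63
tool_pos: [0.5594, -0.2885, 0.2817]
ee_rot: [-3.138, 0.001, -0.056]
wrist_force: [0.6, 0.7, -3.2]
width: 0.0557
finger_force: 30.0
```

```bash
cat >> h.py <<'E'
SH=(np.array([.5317,-.366]),-.057)
def shelf(dx,z): return np.r_[SH[0]+dx*np.array([np.cos(SH[1]),np.sin(SH[1])]),z],(np.pi,0,SH[1])
E
python3 - <<'E'
from h import *
o=robot.get_obs(); im=robot.snapshot("wrist"); print(o["tool_pos"],o["ee_rot"],o["width"],o["wrist_force"],o["joint_positions"]); np.save("w5.npy",[o["tool_pos"],o["ee_rot"]])
cv2.imwrite("pics/w5.png",im[:,:,::-1])
print(rows(*shelf(.076,.20)))
E
```

```text
[ 0.55944228 -0.2884784   0.28173491] [-3.13796226e+00  1.23941327e-03 -5.56921144e-02] 0.05566290676984356 [ 0.60072907  0.68461179 -3.20017509] [-0.5674962   0.26776003  1.04579942  0.00264724  1.83089092  1.05967164]
(array([0.526, 0.813, 0.831]), array([-0.003, -0.   ,  0.002]))
```

View pics/w5.png

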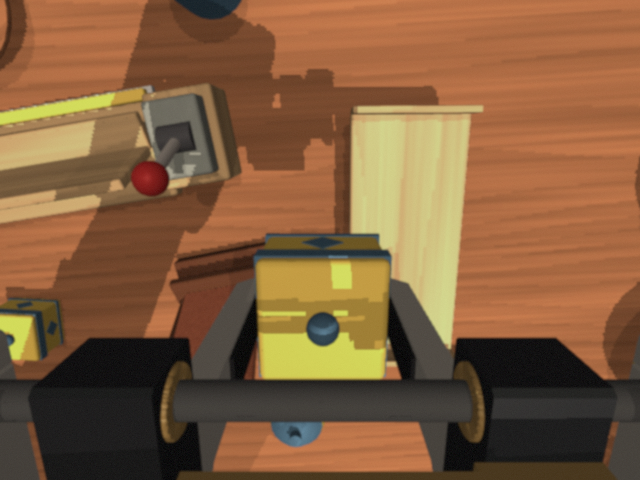

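The held box is at (322,318). The shelf plank runs from about (351,112)/(470,113) down to (449,345), and the lever ball is at (150,178).

Run:
```python
from h import *
p,r=np.load("w5.npy"); c=cam("wrist",dict(tool_pos=p,ee_rot=r))
print(onplane(c,[(352,115),(350,230),(470,115),(449,345)],.07).round(4)[:,:2].tolist())
print("stop",onplane(c,[(349,107),(483,106)],.095).round(4)[:,:2].tolist())
print("ball",onplane(c,[(150,178)],.152))
d=shelf(0,0)[0]
```

```text
[[0.6503, -0.3208], [0.5425, -0.3149], [0.6443, -0.4281], [0.4102, -0.4158]]
stop [[0.6559, -0.3167], [0.6504, -0.4299]]
ball [[ 0.6109059  -0.16326051  0.152     ]]
```

```bash
sed -i 's/^SH=.*/SH=(np.array([.528,-.3678]),-.053)/' h.py
python3 - <<'E'
from h import *
for z in (.2,.14,.112): print(rows(*shelf(.076,z)))
E
```

```text
(array([0.49, 0.83, 0.83]), array([-0.003, -0.   , -0.001]))
(array([0.49 , 0.832, 1.43 ]), array([-0.003, -0.   , -0.001]))
(array([0.49 , 0.833, 1.71 ]), array([-0.003, -0.   , -0.001]))
```

>>> {"api": "servo_tool", "payload": {
  "plan": [
    [0.2, 0.3, 0.1, 0, 0, 0, 40],
    [0.4, 0.6, 0.3, 0, 0, 0, 40],
    [0.49, 0.83, 0.5, 0, 0, 0, 40],
    [0.49, 0.83, 0.8, 0, 0, 0, 40],
    [0.49, 0.83, 0.9, 0, 0, 0, 40],
    [0.49, 0.83, 0.9, 0, 0, 0, 40]
  ]
}}

```text
time: 15.18
tool_pos: [0.6033, -0.3688, 0.1923]
ee_rot: [-3.135, 0.002, -0.051]
wrist_force: [0.1, 0.4, -2.6]
width: 0.0559
finger_force: 30.0
```

>>> {"api": "servo_tool", "payload": {
  "plan": [
    [0, 0, 0.2, 0, 0, 0, 40],
    [0, 0, 0.4, 0, 0, 0, 40],
    [0, 0, 0.6, 0, 0, 0, 40],
    [0, 0, 0.7, 0, 0, 0, 40],
    [0, 0, 0.75, 0, 0, 0, 40],
    [0, 0, 0.79, 0, 0, 0, 40],
    [0, 0, 0.8, 0, 0, 0, 40],
    [0, 0, 0.8, 0, 0, 0, 40]
  ]
}}

```text
time: 15.85
tool_pos: [0.6064, -0.3718, 0.1195]
ee_rot: [3.141, -0.009, -0.052]
wrist_force: [0.3, -1.1, -1.8]
width: 0.0556
finger_force: 30.0
```

>>> {"api": "servo_tool", "payload": {
  "plan": [
    [0, 0, 0, 0, 0, 0, 40],
    [0, 0, 0, 0, 0, 0, 40],
    [0, 0, 0.03, 0, 0, 0, 40],
    [0, 0, 0.03, 0, 0, 0, 40]
  ]
}}

```text
time: 16.18
tool_pos: [0.6058, -0.3717, 0.1147]
ee_rot: [-3.141, -0.007, -0.053]
wrist_force: [0.2, 0.2, -2.0]
width: 0.0558
finger_force: 30.0
```

>>> {"api": "servo_tool", "payload": {
  "plan": [
    [0, 0, 0.02, 0, 0, 0, 40],
    [0, 0, 0.03, 0, 0, 0, 40],
    [0, 0, 0.04, 0, 0, 0, 40],
    [0, 0, 0.04, 0, 0, 0, 40]
  ]
}}

```text
time: 16.52
tool_pos: [0.6056, -0.3715, 0.1103]
ee_rot: [-3.141, -0.006, -0.053]
wrist_force: [-0.3, -0.2, -2.5]
width: 0.0559
finger_force: 30.0
```

>>> {"api": "servo_tool", "payload": {
  "plan": [
    [0, 0, 0.015, 0, 0, 0, 40],
    [0, 0, 0.03, 0, 0, 0, 40],
    [0, 0, 0.03, 0, 0, 0, 40],
    [0, 0, 0.03, 0, 0, 0, 40]
  ]
}}

```text
time: 16.85
tool_pos: [0.6061, -0.3718, 0.109]
ee_rot: [3.141, -0.008, -0.052]
wrist_force: [-0.9, 1.3, 1.6]
width: 0.0556
finger_force: 30.0
```

>>> {"api": "servo_tool", "payload": {
  "plan": [
    [0, 0, 0, 0, 0, 0, 60],
    [0, 0, 0, 0, 0, 0, 76],
    [0, 0, 0, 0, 0, 0, 76],
    [0, 0, 0, 0, 0, 0, 76],
    [0, 0, -0.2, 0, 0, 0, 76],
    [0, 0, -0.4, 0, 0, 0, 76],
    [0, 0, -0.7, 0, 0, 0, 76],
    [0, 0, -1, 0, 0, 0, 76],
    [0, 0, -1, 0, 0, 0, 76]
  ]
}}

```text
time: 17.6
tool_pos: [0.6074, -0.3733, 0.2167]
ee_rot: [3.134, -0.018, -0.052]
wrist_force: [0.7, -0.1, 1.5]
width: 0.076
finger_force: 0.0
```

Run:
```python
from h import *
o=robot.get_obs(); print(o["tool_pos"],o["ee_rot"])
im=robot.snapshot("wrist"); print(*yellow(im,cam("wrist",o),.12),sep="\n")
print(rows((.47,-.16,.25),(np.pi,0,1.457)))
print(rows((.4343,.0692,.2),(np.pi,0,1.457),((.47,-.16,.25),(np.pi,0,1.457))))
```

```text
[ 0.60744108 -0.37332982  0.21673291] [ 3.13437703 -0.01824934 -0.0524609 ]
((257, 207, 125, 173), 0.5723, -0.371, 88, 131, -3.1)
(array([-1.473, -2.052, -0.396]), array([ 0.01 , -0.005, -0.961]))
(array([ 2.237, -0.615,  0.5  ]), array([0., 0., 0.]))
```

>>> {"api": "servo_tool", "payload": {
  "plan": [
    [-0.1, -0.1, -0.1, 0, 0, -0.08, 76],
    [-0.2, -0.2, -0.2, 0, 0, -0.16, 76],
    [-0.3, -0.3, -0.3, 0, 0, -0.24, 76],
    [-0.4, -0.4, -0.3, 0, 0, -0.32, 76],
    [-0.5, -0.5, -0.3, 0, 0, -0.4, 76],
    [-0.6, -0.6, -0.3, 0, 0, -0.48, 76],
    [-0.7, -0.7, -0.3, 0, 0, -0.56, 76],
    [-0.8, -0.8, -0.3, 0, 0, -0.64, 76],
    [-0.9, -0.9, -0.3, 0, 0, -0.72, 76],
    [-1, -1, -0.3, 0, 0, -0.8, 76],
    [-1, -1, -0.3, 0.01, 0, -0.88, 76],
    [-1, -1, -0.3, 0.01, 0, -0.96, 76]
  ]
}}

```text
time: 18.65
tool_pos: [0.5096, -0.2658, 0.2358]
ee_rot: [-3.136, -0.012, 1.453]
wrist_force: [0.2, -0.3, -1.1]
width: 0.0762
finger_force: 0.0
```

>>> {"api": "servo_tool", "payload": {
  "plan": [
    [0.35, -0.15, 0, 0, 0, 0, 76],
    [0.7, -0.3, 0, 0, 0, 0, 76],
    [1, -0.4, 0, 0, 0, 0, 76]
  ]
}}

```text
time: 18.9
tool_pos: [0.4816, -0.1608, 0.2365]
ee_rot: [-3.135, -0.012, 1.446]
wrist_force: [0.5, 0.8, -0.5]
width: 0.0762
finger_force: 0.0
```

>>> {"api": "servo_tool", "payload": {
  "plan": [
    [0.35, -0.15, 0, 0, 0, 0, 76],
    [0.7, -0.3, 0, 0, 0, 0, 76],
    [1, -0.4, 0, 0, 0, 0, 76]
  ]
}}

```text
time: 19.15
tool_pos: [0.4541, -0.0561, 0.2382]
ee_rot: [-3.136, -0.011, 1.447]
wrist_force: [-0.5, 1.2, 0.4]
width: 0.0756
finger_force: 0.0
```

>>> {"api": "servo_tool", "payload": {
  "plan": [
    [0.35, -0.1, 0, 0, 0, 0, 76],
    [0.7, -0.2, 0, 0, 0, 0, 76],
    [1, -0.3, 0.2, 0, 0, 0, 76],
    [1, -0.3, 0.2, 0, 0, 0, 76],
    [1, -0.3, 0.2, 0, 0, 0, 76]
  ]
}}

```text
time: 19.57
tool_pos: [0.4368, 0.0461, 0.2186]
ee_rot: [-3.134, -0.01, 1.45]
wrist_force: [0.2, 0.4, -0.0]
width: 0.0759
finger_force: 0.0
```

Run:
```python
from h import *
o=robot.get_obs(); print(o["tool_pos"],o["ee_rot"],o["time"])
im=robot.snapshot("wrist"); print(*yellow(im,cam("wrist",o)),sep="\n")
print(rows((.4343,.0692,.12),(np.pi,0,1.457)))
```

```text
[0.43679275 0.04607783 0.21857782] [-3.13376894 -0.00961158  1.45029263] 19.5667
((213, 449, 57, 31), 0.3191, -0.1945, 64, 34, 11.9)
((461, 189, 60, 105), 0.5818, 0.0154, 45, 95, 6.9)
((284, 167, 67, 66), 0.4343, 0.0687, 56, 57, -6.8)
((545, 118, 45, 220), 0.6456, 0.014, 35, 200, 5.9)
((262, 41, 77, 82), 0.4321, 0.1638, 56, 56, -15.2)
((553, 34, 26, 71), 0.6405, 0.1477, 19, 55, 3.5)
(array([ 0.227, -0.057,  0.999]), array([-0.004, -0.006, -0.006]))
```

>>> {"api": "servo_tool", "payload": {
  "plan": [
    [0.22, -0.06, 0.2, 0, 0, 0, 76],
    [0.22, -0.06, 0.5, 0, -0.006, -0.006, 76],
    [0.22, -0.06, 0.8, 0, -0.006, -0.006, 76],
    [0.22, -0.06, 1, 0, -0.006, -0.006, 76],
    [0.22, -0.06, 1, 0, -0.006, -0.006, 76],
    [0.22, -0.06, 1, 0, -0.006, -0.006, 76]
  ]
}}

```text
time: 20.12
tool_pos: [0.4346, 0.0673, 0.1205]
ee_rot: [-3.136, -0.0, 1.454]
wrist_force: [0.3, -0.2, -0.0]
width: 0.0763
finger_force: 0.0
```

>>> {"api": "servo_tool", "payload": {
  "plan": [
    [0, 0, 0.3, 0, 0, 0, 76],
    [0, 0, 0.6, 0, 0, 0, 76],
    [0, 0, 0.85, 0, 0, 0, 76],
    [0, 0, 0.88, 0, 0, 0, 76],
    [0, 0, 0.88, 0, 0, 0, 76],
    [0, 0, 0.88, 0, 0, 0, 40],
    [0, 0, 0.88, 0, 0, 0, 40],
    [0, 0, 0.88, 0, 0, 0, 40],
    [0, 0, 0.88, 0, 0, 0, 40],
    [0, 0, 0.88, 0, 0, 0, 40],
    [0, 0, 0.88, 0, 0, 0, 40],
    [0, 0, 0.88, 0, 0, 0, 40]
  ]
}}

```text
time: 21.12
tool_pos: [0.4356, 0.0688, 0.0351]
ee_rot: [-3.141, -0.001, 1.456]
wrist_force: [-1.4, -0.1, 6.1]
width: 0.0563
finger_force: 30.0
```

>>> {"api": "servo_tool", "payload": {
  "plan": [
    [0, 0, -0.1, 0, 0, 0, 40],
    [0, 0, -0.3, 0, 0, 0, 40],
    [0, 0, -0.6, 0, 0, 0, 40],
    [0, 0, -0.9, 0, 0, 0, 40],
    [0, 0, -1, 0, 0, 0, 40]
  ]
}}

```text
time: 21.53
tool_pos: [0.4373, 0.0687, 0.1382]
ee_rot: [3.137, -0.002, 1.456]
wrist_force: [0.6, -0.2, -0.6]
width: 0.0557
finger_force: 30.0
```

>>> {"api": "servo_tool", "payload": {
  "plan": [
    [-0.2, 0, -0.3, 0, 0, 0, 40],
    [-0.4, 0, -0.6, 0, 0, 0, 40],
    [-0.7, 0, -0.9, 0, 0, 0, 40],
    [-1, 0, -1, 0, 0, 0, 40],
    [-1, 0, -1, 0, 0, 0, 40]
  ]
}}

```text
time: 21.95
tool_pos: [0.4249, -0.0353, 0.2364]
ee_rot: [3.139, 0.003, 1.451]
wrist_force: [-0.3, -0.4, -2.2]
width: 0.0557
finger_force: 30.0
```

>>> {"api": "servo_tool", "payload": {
  "plan": [
    [-0.2, 0.2, -0.2, 0, 0, 0.07, 40],
    [-0.4, 0.4, -0.4, 0, 0, 0.14, 40],
    [-0.6, 0.6, -0.4, 0, 0, 0.21, 40],
    [-0.8, 0.8, -0.4, 0, 0, 0.28, 40],
    [-1, 1, -0.4, 0, 0, 0.35, 40],
    [-1, 1, -0.4, 0, 0, 0.35, 40]
  ]
}}

```text
time: 22.45
tool_pos: [0.5136, -0.1448, 0.2693]
ee_rot: [-3.136, 0.003, 0.9]
wrist_force: [-1.0, -0.0, -2.1]
width: 0.0562
finger_force: 30.0
```

Run:
```python
from h import *
o=robot.get_obs(); print(o["tool_pos"],o["ee_rot"],o["time"])
print(rows(*shelf(0,.25)))
```

```text
[ 0.5135802  -0.14484364  0.26926923] [-3.13565418  0.0031951   0.89986835] 22.45
(array([-1.656,  1.5  ,  0.189]), array([-0.003,  0.004,  0.607]))
```

>>> {"api": "servo_tool", "payload": {
  "plan": [
    [-0.2, 0.2, 0, 0, 0, 0.07, 40],
    [-0.4, 0.4, 0, 0, 0, 0.14, 40],
    [-0.6, 0.6, 0, 0, 0, 0.21, 40],
    [-0.8, 0.8, 0, 0, 0, 0.28, 40],
    [-1, 0.9, 0, 0, 0, 0.35, 40],
    [-1, 0.9, 0, 0, 0, 0.42, 40],
    [-1, 0.9, 0, 0, 0, 0.49, 40],
    [-1, 0.9, 0, 0, 0, 0.56, 40],
    [-1, 0.9, 0, 0, 0, 0.607, 40]
  ]
}}

```text
time: 23.2
tool_pos: [0.5208, -0.2752, 0.2706]
ee_rot: [-3.138, 0.006, -0.051]
wrist_force: [-0.2, 0.8, -2.2]
width: 0.0556
finger_force: 30.0
```

>>> {"api": "servo_tool", "payload": {
  "plan": [
    [0.05, 0.3, 0.1, 0, 0, 0, 40],
    [0.1, 0.6, 0.3, 0, 0, 0, 40],
    [0.11, 0.88, 0.5, 0, 0, 0, 40],
    [0.11, 0.88, 0.8, 0, 0, 0, 40],
    [0.11, 0.88, 0.8, 0, 0, 0, 40],
    [0.11, 0.88, 0.8, 0, 0, 0, 40]
  ]
}}

```text
time: 23.7
tool_pos: [0.5263, -0.3624, 0.1883]
ee_rot: [-3.135, 0.01, -0.046]
wrist_force: [0.2, 0.2, -1.4]
width: 0.0557
finger_force: 30.0
```

Run:
```python
from h import *
o=robot.get_obs(); print(o["tool_pos"],o["ee_rot"],o["time"])
im=robot.snapshot("wrist"); print(*yellow(im,cam("wrist",o),.12),sep="\n"); cv2.imwrite("pics/w6.png",im[:,:,::-1])
print(rows(*shelf(0,.111)))
```

```text
[ 0.52633952 -0.36238575  0.18829717] [-3.13463308  0.00994712 -0.04628124] 23.7
((222, 422, 29, 40), 0.3916, -0.2944, 20, 34, -5.5)
((254, 255, 137, 125), 0.4852, -0.3605, 87, 89, -2.5)
((284, 75, 103, 103), 0.6049, -0.3739, 59, 56, -2.6)
(array([0.01 , 0.05 , 0.805]), array([-0.002,  0.003,  0.005]))
```

View pics/w6.png

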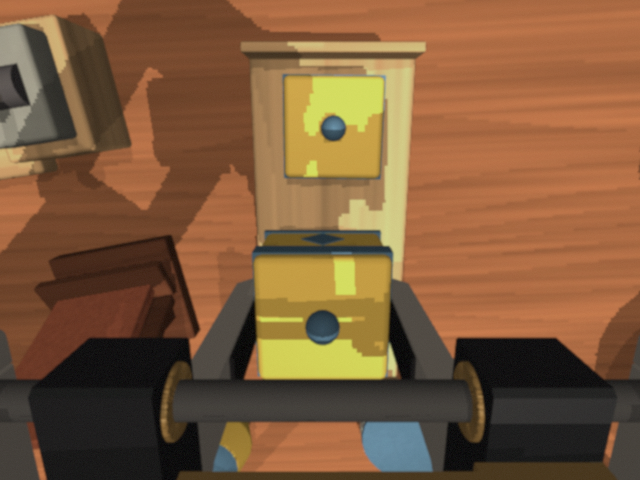

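The first box is centred on the shelf at (333,126), upright. The second is above the middle of the shelf, so I lower it.

>>> {"api": "servo_tool", "payload": {
  "plan": [
    [0.01, 0.05, 0.25, 0, 0, 0, 40],
    [0.01, 0.05, 0.5, 0, 0, 0, 40],
    [0.01, 0.05, 0.65, 0, 0, 0, 40],
    [0.01, 0.05, 0.75, 0, 0, 0, 40],
    [0.01, 0.05, 0.8, 0, 0, 0, 40],
    [0.01, 0.05, 0.8, 0, 0, 0, 40],
    [0.01, 0.05, 0.8, 0, 0, 0, 40]
  ]
}}

```text
time: 24.33
tool_pos: [0.5291, -0.3694, 0.1142]
ee_rot: [3.141, 0.001, -0.046]
wrist_force: [0.9, -0.8, -1.9]
width: 0.0556
finger_force: 30.0
```

>>> {"api": "servo_tool", "payload": {
  "plan": [
    [0, 0, 0.01, 0, 0, 0, 40],
    [0, 0, 0.02, 0, 0, 0, 40],
    [0, 0, 0.03, 0, 0, 0, 40],
    [0, 0, 0.03, 0, 0, 0, 40]
  ]
}}

```text
time: 24.67
tool_pos: [0.5282, -0.3693, 0.1095]
ee_rot: [-3.141, 0.003, -0.047]
wrist_force: [1.1, 0.3, -2.2]
width: 0.0556
finger_force: 30.0
```

>>> {"api": "servo_tool", "payload": {
  "plan": [
    [0, 0, 0.015, 0, 0, 0, 40],
    [0, 0, 0.03, 0, 0, 0, 40],
    [0, 0, 0.03, 0, 0, 0, 40],
    [0, 0, 0.03, 0, 0, 0, 40]
  ]
}}

```text
time: 25.0
tool_pos: [0.5279, -0.3691, 0.1058]
ee_rot: [-3.14, 0.004, -0.047]
wrist_force: [-0.1, -0.1, -1.0]
width: 0.0556
finger_force: 30.0
```

>>> {"api": "servo_tool", "payload": {
  "plan": [
    [0, 0, 0.01, 0, 0, 0, 40],
    [0, 0, 0.01, 0, 0, 0, 40]
  ]
}}

```text
time: 25.17
tool_pos: [0.5282, -0.3693, 0.1053]
ee_rot: [-3.14, 0.003, -0.047]
wrist_force: [-0.2, 0.5, -0.1]
width: 0.056
finger_force: 30.0
```

>>> {"api": "servo_tool", "payload": {
  "plan": [
    [0, 0, 0, 0, 0, 0, 60],
    [0, 0, 0, 0, 0, 0, 76],
    [0, 0, 0, 0, 0, 0, 76],
    [0, 0, 0, 0, 0, 0, 76],
    [0, 0, -0.2, 0, 0, 0, 76],
    [0, 0, -0.4, 0, 0, 0, 76],
    [0, 0, -0.7, 0, 0, 0, 76],
    [0, 0, -1, 0, 0, 0, 76],
    [0, 0, -1, 0, 0, 0, 76]
  ]
}}

```text
time: 25.92
tool_pos: [0.5308, -0.3712, 0.2136]
ee_rot: [3.135, -0.007, -0.047]
wrist_force: [0.7, -1.2, 1.6]
width: 0.0762
finger_force: 0.0
```

>>> {"api": "servo_tool", "payload": {
  "plan": [
    [-0.1, -0.1, -0.2, 0, 0, -0.08, 76],
    [-0.2, -0.2, -0.4, 0, 0, -0.16, 76],
    [-0.3, -0.3, -0.5, 0, 0, -0.24, 76],
    [-0.4, -0.4, -0.5, 0, 0, -0.32, 76],
    [-0.5, -0.5, -0.5, 0, 0, -0.4, 76],
    [-0.6, -0.6, -0.5, 0, 0, -0.48, 76],
    [-0.7, -0.7, -0.5, 0, 0, -0.56, 76],
    [-0.8, -0.8, -0.5, 0, 0, -0.64, 76],
    [-0.9, -0.9, -0.5, 0, 0, -0.72, 76],
    [-1, -1, -0.5, 0, 0, -0.8, 76],
    [-1, -1, -0.5, 0, 0, -0.86, 76]
  ]
}}

```text
time: 26.83
tool_pos: [0.4323, -0.2633, 0.256]
ee_rot: [-3.138, -0.001, 1.31]
wrist_force: [0.3, 0.4, 1.0]
width: 0.0759
finger_force: 0.0
```

>>> {"api": "servo_tool", "payload": {
  "plan": [
    [0.35, -0.1, 0, 0, 0, 0, 76],
    [0.7, -0.2, 0, 0, 0, 0, 76],
    [1, -0.27, 0, 0, 0, 0, 76]
  ]
}}

```text
time: 27.08
tool_pos: [0.4332, -0.1598, 0.2555]
ee_rot: [-3.138, -0.001, 1.303]
wrist_force: [1.4, 0.6, -0.4]
width: 0.0758
finger_force: 0.0
```

>>> {"api": "servo_tool", "payload": {
  "plan": [
    [0.35, -0.1, 0, 0, 0, 0, 76],
    [0.7, -0.2, 0, 0, 0, 0, 76],
    [1, -0.27, 0, 0, 0, 0, 76]
  ]
}}

```text
time: 27.33
tool_pos: [0.4335, -0.0556, 0.2559]
ee_rot: [-3.138, -0.001, 1.304]
wrist_force: [0.6, -0.3, 0.0]
width: 0.0762
finger_force: 0.0
```

>>> {"api": "servo_tool", "payload": {
  "plan": [
    [0.35, -0.1, 0, 0, 0, 0, 76],
    [0.7, -0.2, 0, 0, 0, 0, 76],
    [1, -0.27, 0, 0, 0, 0, 76]
  ]
}}

```text
time: 27.58
tool_pos: [0.4339, 0.0481, 0.2561]
ee_rot: [-3.139, -0.001, 1.305]
wrist_force: [-0.4, -0.3, -0.1]
width: 0.076
finger_force: 0.0
```

>>> {"api": "servo_tool", "payload": {
  "plan": [
    [0.35, -0.1, 0.1, 0, 0, 0, 76],
    [0.7, -0.2, 0.3, 0, 0, 0, 76],
    [1, -0.27, 0.4, 0, 0, 0, 76],
    [1, -0.27, 0.4, 0, 0, 0, 76],
    [1, -0.27, 0.4, 0, 0, 0, 76]
  ]
}}

```text
time: 28.0
tool_pos: [0.4338, 0.1506, 0.2152]
ee_rot: [-3.136, 0.001, 1.307]
wrist_force: [-0.6, 0.2, 0.3]
width: 0.0759
finger_force: 0.0
```

Run:
```python
from h import *
o=robot.get_obs(); print(o["tool_pos"],o["ee_rot"],o["time"])
im=robot.snapshot("wrist"); print(*yellow(im,cam("wrist",o)),sep="\n")
print(rows((.4321,.1638,.12),(np.pi,0,1.3055)))
```

```text
[0.43384467 0.15057467 0.21516253] [-3.13611692e+00  8.34368335e-04  1.30739223e+00] 28.0
((538, 210, 41, 128), 0.6244, 0.0506, 12, 131, 5.9)
((453, 175, 86, 164), 0.5768, 0.0825, 46, 159, 5.9)
((284, 174, 67, 69), 0.4326, 0.165, 59, 56, -15.1)
((558, 169, 27, 56), 0.6431, 0.12, 20, 50, 2.4)
(array([ 0.131, -0.056,  0.961]), array([-0.002,  0.   , -0.   ]))
```

>>> {"api": "servo_tool", "payload": {
  "plan": [
    [0.13, -0.05, 0.2, 0, 0, 0, 76],
    [0.13, -0.05, 0.5, 0, 0, 0, 76],
    [0.13, -0.05, 0.8, 0, 0, 0, 76],
    [0.13, -0.05, 0.96, 0, 0, 0, 76],
    [0.13, -0.05, 0.96, 0, 0, 0, 76],
    [0.13, -0.05, 0.96, 0, 0, 0, 76]
  ]
}}

```text
time: 28.55
tool_pos: [0.4331, 0.1623, 0.1205]
ee_rot: [-3.138, -0.0, 1.302]
wrist_force: [-0.7, -0.8, 0.8]
width: 0.0761
finger_force: 0.0
```

>>> {"api": "servo_tool", "payload": {
  "plan": [
    [0, 0, 0.3, 0, 0, 0, 76],
    [0, 0, 0.6, 0, 0, 0, 76],
    [0, 0, 0.85, 0, 0, 0, 76],
    [0, 0, 0.88, 0, 0, 0, 76],
    [0, 0, 0.88, 0, 0, 0, 76],
    [0, 0, 0.88, 0, 0, 0, 40],
    [0, 0, 0.88, 0, 0, 0, 40],
    [0, 0, 0.88, 0, 0, 0, 40],
    [0, 0, 0.88, 0, 0, 0, 40],
    [0, 0, 0.88, 0, 0, 0, 40],
    [0, 0, 0.88, 0, 0, 0, 40],
    [0, 0, 0.88, 0, 0, 0, 40]
  ]
}}

```text
time: 29.55
tool_pos: [0.4337, 0.1642, 0.0344]
ee_rot: [-3.14, -0.002, 1.304]
wrist_force: [-1.1, 0.1, 5.1]
width: 0.0555
finger_force: 30.0
```

>>> {"api": "servo_tool", "payload": {
  "plan": [
    [0, 0, -0.1, 0, 0, 0, 40],
    [0, 0, -0.3, 0, 0, 0, 40],
    [0, 0, -0.6, 0, 0, 0, 40],
    [0, 0, -0.9, 0, 0, 0, 40],
    [0, 0, -1, 0, 0, 0, 40]
  ]
}}

```text
time: 29.97
tool_pos: [0.4353, 0.1642, 0.1374]
ee_rot: [3.138, -0.005, 1.304]
wrist_force: [0.5, 0.3, -1.6]
width: 0.0559
finger_force: 30.0
```

>>> {"api": "servo_tool", "payload": {
  "plan": [
    [-0.2, 0.05, -0.3, 0, 0, 0, 40],
    [-0.4, 0.1, -0.6, 0, 0, 0, 40],
    [-0.7, 0.2, -0.9, 0, 0, 0, 40],
    [-1, 0.27, -1, 0, 0, 0, 40],
    [-1, 0.27, -1, 0, 0, 0, 40]
  ]
}}

```text
time: 30.38
tool_pos: [0.4345, 0.0554, 0.2357]
ee_rot: [3.138, 0.001, 1.298]
wrist_force: [0.1, 0.7, -2.3]
width: 0.0559
finger_force: 30.0
```

>>> {"api": "servo_tool", "payload": {
  "plan": [
    [-0.3, 0.1, -0.2, 0, 0, 0, 40],
    [-0.6, 0.2, -0.3, 0, 0, 0, 40],
    [-0.9, 0.25, -0.3, 0, 0, 0, 40],
    [-1, 0.27, -0.3, 0, 0, 0, 40]
  ]
}}

```text
time: 30.72
tool_pos: [0.4325, -0.0465, 0.2615]
ee_rot: [-3.138, 0.001, 1.3]
wrist_force: [0.1, 0.2, -2.7]
width: 0.0555
finger_force: 30.0
```

>>> {"api": "servo_tool", "payload": {
  "plan": [
    [-0.2, 0.1, 0, 0, 0, 0.08, 40],
    [-0.4, 0.15, 0, 0, 0, 0.16, 40],
    [-0.6, 0.2, 0, 0, 0, 0.24, 40],
    [-0.8, 0.25, 0, 0, 0, 0.32, 40],
    [-1, 0.3, 0, 0, 0, 0.4, 40],
    [-1, 0.3, 0, 0, 0, 0.48, 40],
    [-1, 0.3, 0, 0, 0, 0.56, 40],
    [-1, 0.3, 0, 0, 0, 0.64, 40],
    [-1, 0.3, 0, 0, 0, 0.72, 40],
    [-1, 0.3, 0, 0, 0, 0.8, 40],
    [-1, 0.3, 0, 0, 0, 0.865, 40],
    [-1, 0.3, 0, 0, 0, 0.865, 40]
  ]
}}

```text
time: 31.72
tool_pos: [0.4351, -0.1472, 0.2603]
ee_rot: [-3.139, 0.006, -0.056]
wrist_force: [-0.9, 0.6, -1.2]
width: 0.0562
finger_force: 30.0
```

Run:
```python
from h import *
o=robot.get_obs(); print(o["tool_pos"],o["ee_rot"],o["time"])
print(rows(*shelf(-.076,.25)))
```

```text
[ 0.43508364 -0.14717803  0.26026153] [-3.13869216  0.0059242  -0.05592113] 31.7167
(array([0.292, 2.153, 0.095]), array([-0.002,  0.004, -0.002]))
```

>>> {"api": "servo_tool", "payload": {
  "plan": [
    [0.1, 0.3, 0, 0, 0, 0, 40],
    [0.2, 0.6, 0, 0, 0, 0, 40],
    [0.29, 0.9, 0, 0, 0, 0, 40],
    [0.29, 1, 0, 0, 0, 0, 40]
  ]
}}

```text
time: 32.05
tool_pos: [0.4594, -0.2522, 0.2595]
ee_rot: [-3.14, 0.006, -0.054]
wrist_force: [-0.1, 0.2, -1.9]
width: 0.0559
finger_force: 30.0
```

>>> {"api": "servo_tool", "payload": {
  "plan": [
    [0, 0.3, 0, 0, 0, 0, 40],
    [0, 0.6, 0.2, 0, 0, 0, 40],
    [0, 0.9, 0.4, 0, 0, 0, 40],
    [0, 1, 0.5, 0, 0, 0, 40],
    [0, 1, 0.5, 0, 0, 0, 40],
    [0, 1, 0.5, 0, 0, 0, 40]
  ]
}}

```text
time: 32.55
tool_pos: [0.4528, -0.3482, 0.21]
ee_rot: [-3.137, 0.006, -0.054]
wrist_force: [0.0, 0.1, -1.0]
width: 0.0562
finger_force: 30.0
```

Run:
```python
from h import *
o=robot.get_obs(); print(o["tool_pos"],o["ee_rot"],o["time"])
im=robot.snapshot("wrist"); print(*yellow(im,cam("wrist",o),.12),sep="\n")
print(rows(*shelf(-.076,.1044)))
```

```text
[ 0.45279038 -0.34820174  0.21001665] [-3.13682133  0.00584411 -0.05395888] 32.55
((248, 258, 144, 122), 0.4001, -0.3418, 103, 95, -3.0)
((306, 83, 90, 94), 0.5292, -0.3702, 55, 56, -3.1)
((301, 0, 97, 74), 0.5821, -0.371, 55, 39, -3.2)
(array([-1.000e-03,  1.600e-01,  1.072e+00]), array([-0.002,  0.002, -0.   ]))
```

>>> {"api": "servo_tool", "payload": {
  "plan": [
    [0, 0.16, 0.25, 0, 0, 0, 40],
    [0, 0.16, 0.5, 0, 0, 0, 40],
    [0, 0.16, 0.75, 0, 0, 0, 40],
    [0, 0.16, 0.95, 0, 0, 0, 40],
    [0, 0.16, 1, 0, 0, 0, 40],
    [0, 0.16, 1, 0, 0, 0, 40],
    [0, 0.16, 1, 0, 0, 0, 40]
  ]
}}

```text
time: 33.18
tool_pos: [0.453, -0.3649, 0.1135]
ee_rot: [3.141, 0.001, -0.053]
wrist_force: [-0.1, 0.1, -1.3]
width: 0.0561
finger_force: 30.0
```

>>> {"api": "servo_tool", "payload": {
  "plan": [
    [0, 0, 0.02, 0, 0, 0, 40],
    [0, 0, 0.04, 0, 0, 0, 40],
    [0, 0, 0.05, 0, 0, 0, 40],
    [0, 0, 0.06, 0, 0, 0, 40],
    [0, 0, 0.06, 0, 0, 0, 40],
    [0, 0, 0.06, 0, 0, 0, 40]
  ]
}}

```text
time: 33.68
tool_pos: [0.4518, -0.3653, 0.1054]
ee_rot: [-3.14, 0.004, -0.055]
wrist_force: [-0.5, -0.4, -2.0]
width: 0.0561
finger_force: 30.0
```

>>> {"api": "servo_tool", "payload": {
  "plan": [
    [0, 0, 0.01, 0, 0, 0, 40],
    [0, 0, 0.01, 0, 0, 0, 40],
    [0, 0, 0.01, 0, 0, 0, 60],
    [0, 0, 0.01, 0, 0, 0, 76],
    [0, 0, 0.01, 0, 0, 0, 76],
    [0, 0, 0.01, 0, 0, 0, 76],
    [0, 0, -0.2, 0, 0, 0, 76],
    [0, 0, -0.4, 0, 0, 0, 76],
    [0, 0, -0.7, 0, 0, 0, 76],
    [0, 0, -1, 0, 0, 0, 76]
  ]
}}

```text
time: 34.52
tool_pos: [0.4517, -0.3649, 0.2057]
ee_rot: [-3.139, 0.005, -0.055]
wrist_force: [0.3, -0.3, -0.6]
width: 0.076
finger_force: 0.0
```

>>> {"api": "servo_tool", "payload": {
  "plan": [
    [0, -0.1, -0.3, 0, 0, -0.08, 40],
    [0, -0.3, -0.6, 0, 0, -0.16, 40],
    [0, -0.5, -0.8, 0, 0, -0.24, 40],
    [0, -0.7, -0.8, 0, 0, -0.32, 40],
    [0, -0.9, -0.8, 0, 0, -0.4, 40],
    [0, -1, -0.8, 0, 0, -0.48, 40],
    [0, -1, -0.8, 0, 0, -0.51, 40]
  ]
}}

```text
time: 35.1
tool_pos: [0.4583, -0.2636, 0.2866]
ee_rot: [-3.139, 0.001, 0.754]
wrist_force: [0.0, 0.1, 0.3]
width: 0.0402
finger_force: 0.0
```

>>> {"api": "servo_tool", "payload": {
  "plan": [
    [0.25, -0.25, 0, 0, 0, 0, 40],
    [0.5, -0.5, 0, 0, 0, 0, 40],
    [0.75, -0.75, 0, 0, 0, 0, 40],
    [1, -1, 0, 0, 0, 0, 40]
  ]
}}

```text
time: 35.43
tool_pos: [0.4633, -0.123, 0.2859]
ee_rot: [-3.139, 0.001, 0.745]
wrist_force: [1.0, 0.0, -0.3]
width: 0.0402
finger_force: 0.0
```

>>> {"api": "servo_tool", "payload": {
  "plan": [
    [0.25, -0.25, 0, 0, 0, 0, 40],
    [0.5, -0.5, 0, 0, 0, 0, 40],
    [0.75, -0.75, 0, 0, 0, 0, 40],
    [1, -1, 0, 0, 0, 0, 40]
  ]
}}

```text
time: 35.77
tool_pos: [0.4687, 0.0187, 0.2863]
ee_rot: [-3.139, 0.001, 0.746]
wrist_force: [0.8, 0.8, 0.2]
width: 0.0399
finger_force: 0.0
```

>>> {"api": "servo_tool", "payload": {
  "plan": [
    [0.25, -0.25, 0, 0, 0, 0, 40],
    [0.5, -0.5, 0, 0, 0, 0, 40],
    [0.75, -0.75, 0, 0, 0, 0, 40],
    [1, -1, 0, 0, 0, 0, 40]
  ]
}}

```text
time: 36.1
tool_pos: [0.4743, 0.1601, 0.2865]
ee_rot: [-3.139, 0.001, 0.746]
wrist_force: [1.0, 0.3, -0.2]
width: 0.04
finger_force: 0.0
```

>>> {"api": "servo_tool", "payload": {
  "plan": [
    [0.25, -0.25, 0, 0, 0, -0.08, 40],
    [0.5, -0.5, 0, 0, 0, -0.16, 40],
    [0.75, -0.75, 0, 0, 0, -0.24, 40],
    [1, -1, 0, 0, 0, -0.32, 40],
    [1, -1, 0, 0, 0, -0.4, 40],
    [1, -1, 0, 0, 0, -0.48, 40],
    [1, -1, 0, 0, 0, -0.53, 40]
  ]
}}

```text
time: 36.68
tool_pos: [0.4798, 0.3006, 0.2861]
ee_rot: [-3.138, -0.001, 1.586]
wrist_force: [-0.8, -0.1, -0.4]
width: 0.04
finger_force: 0.0
```

Run:
```python
from h import *
o=robot.get_obs(); print(o["tool_pos"],o["ee_rot"],o["time"])
print(rows((.5,.39,.30),(np.pi,0,1.58)))
```

```text
[0.4798354  0.30064316 0.28605124] [-3.13765544e+00 -1.28440553e-03  1.58608442e+00] 36.6833
(array([ 0.891,  0.215, -0.139]), array([-0.003, -0.001,  0.004]))
```

>>> {"api": "servo_tool", "payload": {
  "plan": [
    [0.3, 0.1, -0.1, 0, 0, 0, 40],
    [0.6, 0.2, -0.14, 0, 0, 0, 40],
    [0.89, 0.22, -0.14, 0, 0, 0, 40],
    [0.89, 0.22, -0.14, 0, 0, 0, 40],
    [0.89, 0.22, -0.14, 0, 0, 0, 40]
  ]
}}

```text
time: 37.1
tool_pos: [0.5012, 0.3898, 0.2993]
ee_rot: [-3.137, -0.0, 1.581]
wrist_force: [0.9, -0.2, -0.1]
width: 0.0403
finger_force: 0.0
```

Run:
```python
from h import *
o=robot.get_obs(); print(o["tool_pos"],o["ee_rot"],o["time"])
im=robot.snapshot("wrist"); np.save("w7.npy",[o["tool_pos"],o["ee_rot"]])
cv2.imwrite("pics/w7.png",im[:,:,::-1])
```

```text
[0.50118281 0.38978736 0.29933702] [-3.13670781e+00 -4.13302218e-04  1.58073777e+00] 37.1
```

View pics/w7.png

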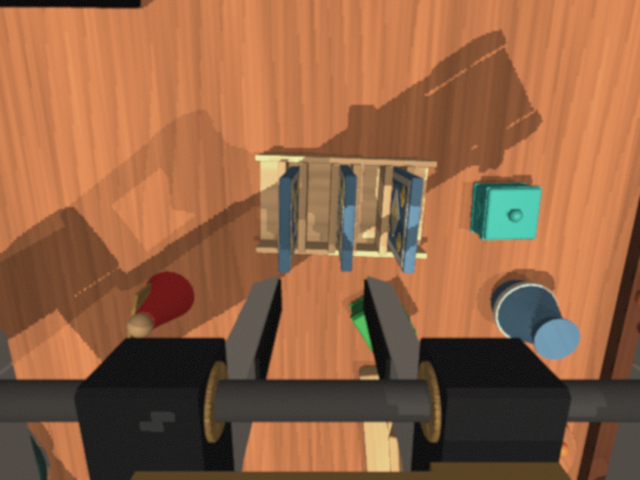

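Run:
```python
import cv2
im=cv2.imread("pics/w7.png")[140:290,250:440]
cv2.imwrite("pics/w7c.png",cv2.resize(im,None,fx=4,fy=4,interpolation=cv2.INTER_CUBIC))
```

```text
(no output)
```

View pics/w7c.png

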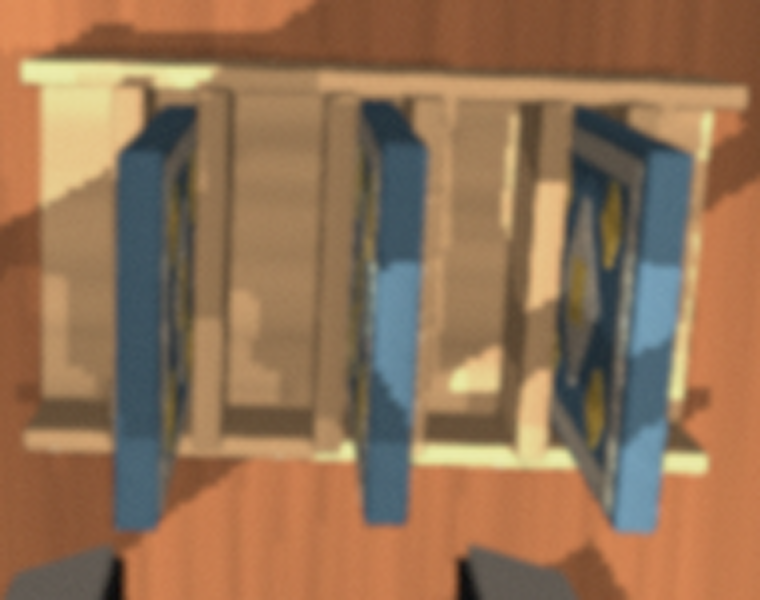

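Crop: the three tile tops are the bright blue strips, at crop columns about 138, 396 and 652 and rows 150–528.

Run:
```python
from h import *
p,r=np.load("w7.npy"); c=cam("wrist",dict(tool_pos=p,ee_rot=r))
for q in ([(118,155),(160,153),(117,528),(158,526)],[(384,150),(427,149),(366,522),(407,521)],[(648,152),(690,155),(614,530),(655,530)]):
    P=onplane(c,np.array(q)/4+[250,140],.135)[:,:2]; d=P[:2].mean(0)-P[2:].mean(0)
    m=P.mean(0); yaw=np.arctan2(d[1],d[0])-np.pi/2
    print(m.round(4),"len %.4f thick %.4f yaw %.4f"%(np.linalg.norm(d),np.linalg.norm(P[0]-P[1]),yaw),rows((*m,.20),(np.pi,0,1.571+yaw)))
```

```text
[0.4683 0.3878] len 0.0822 thick 0.0088 yaw -0.0193 (array([-0.008, -0.326,  1.   ]), array([-0.003, -0.   ,  0.018]))
[0.5235 0.3895] len 0.0817 thick 0.0089 yaw -0.0224 (array([0.005, 0.227, 0.998]), array([-0.003, -0.   ,  0.02 ]))
[0.5783 0.3887] len 0.0828 thick 0.0088 yaw -0.0193 (array([-0.008,  0.774,  0.995]), array([-0.003, -0.   ,  0.018]))
```

>>> {"api": "servo_tool", "payload": {
  "plan": [
    [0, 0.3, 0.1, 0, 0, 0.01, 32],
    [0, 0.6, 0.3, 0, 0, 0.018, 32],
    [-0.01, 0.775, 0.6, -0.003, 0, 0.018, 32],
    [-0.01, 0.775, 0.9, -0.003, 0, 0.018, 32],
    [-0.01, 0.775, 1, -0.003, 0, 0.018, 32],
    [-0.01, 0.775, 1, -0.003, 0, 0.018, 32],
    [-0.01, 0.775, 1, -0.003, 0, 0.018, 32]
  ]
}}

```text
time: 37.73
tool_pos: [0.5783, 0.3879, 0.2011]
ee_rot: [3.14, -0.002, 1.55]
wrist_force: [-0.4, -1.3, 0.8]
width: 0.0322
finger_force: 0.0
```

Run:
```python
from h import *
o=robot.get_obs(); print(o["tool_pos"],o["ee_rot"],o["width"])
print(rows((.5783,.3887,.111),(np.pi,0,1.551)))
```

```text
[0.57832598 0.38792677 0.20107424] [ 3.14036486e+00 -1.57125514e-03  1.55001228e+00] 0.03222191557674234
(array([ 0.006, -0.002,  0.901]), array([ 0.001, -0.001, -0.001]))
```

>>> {"api": "servo_tool", "payload": {
  "plan": [
    [0, 0, 0.3, 0, 0, 0, 32],
    [0, 0, 0.6, 0, 0, 0, 32],
    [0, 0, 0.85, 0, 0, 0, 32],
    [0, 0, 0.92, 0, 0, 0, 32],
    [0, 0, 0.92, 0, 0, 0, 32],
    [0, 0, 0.92, 0, 0, 0, 0],
    [0, 0, 0.92, 0, 0, 0, 0],
    [0, 0, 0.92, 0, 0, 0, 0],
    [0, 0, 0.92, 0, 0, 0, 0],
    [0, 0, 0.92, 0, 0, 0, 0],
    [0, 0, 0.92, 0, 0, 0, 0],
    [0, 0, 0.92, 0, 0, 0, 0]
  ]
}}

```text
time: 38.73
tool_pos: [0.579, 0.3894, 0.1109]
ee_rot: [3.138, -0.004, 1.551]
wrist_force: [-2.2, 0.3, 5.5]
width: 0.01
finger_force: 30.0
```

>>> {"api": "servo_tool", "payload": {
  "plan": [
    [0, 0, -0.05, 0, 0, 0, 0],
    [0, 0, -0.2, 0, 0, 0, 0],
    [0, 0, -0.4, 0, 0, 0, 0],
    [0, 0, -0.6, 0, 0, 0, 0],
    [0, 0, -0.8, 0, 0, 0, 0],
    [0, 0, -1, 0, 0, 0, 0],
    [0, 0, -1, 0, 0, 0, 0]
  ]
}}

```text
time: 39.32
tool_pos: [0.5804, 0.3893, 0.2135]
ee_rot: [3.133, -0.006, 1.55]
wrist_force: [0.5, 0.7, -0.8]
width: 0.0095
finger_force: 30.0
```

>>> {"api": "servo_tool", "payload": {
  "plan": [
    [-0.1, -0.1, -0.3, 0, 0, 0, 0],
    [-0.3, -0.2, -0.6, 0, 0, 0, 0],
    [-0.6, -0.3, -0.8, 0, 0, 0, 0],
    [-0.9, -0.3, -0.8, 0, 0, 0, 0],
    [-1, -0.3, -0.8, 0, 0, 0, 0]
  ]
}}

```text
time: 39.73
tool_pos: [0.5468, 0.2859, 0.2897]
ee_rot: [3.137, -0.001, 1.548]
wrist_force: [0.2, -0.1, -2.7]
width: 0.0097
finger_force: 30.0
```

>>> {"api": "servo_tool", "payload": {
  "plan": [
    [-0.3, 0, 0, 0, 0, 0, 0],
    [-0.6, 0, 0, -0.05, 0, 0, 0],
    [-0.9, 0, 0, -0.1, 0, 0, 0],
    [-1, 0, 0, -0.15, 0, 0, 0],
    [-1, 0, 0, -0.2, 0, 0, 0],
    [-1, 0, 0, -0.22, 0, -0.05, 0],
    [-1, 0, 0, -0.22, 0, -0.05, 0]
  ]
}}

```text
time: 40.32
tool_pos: [0.5423, 0.1886, 0.2851]
ee_rot: [2.799, 0.013, 1.629]
wrist_force: [0.0, -0.2, -2.2]
width: 0.0099
finger_force: 30.0
```

>>> {"api": "servo_tool", "payload": {
  "plan": [
    [-0.3, 0, 0, 0, 0, 0, 0],
    [-0.6, 0, 0, 0, 0, 0, 0],
    [-0.9, 0, 0, 0, 0, 0, 0],
    [-1, 0, 0, 0, 0, 0, 0]
  ]
}}

```text
time: 40.65
tool_pos: [0.5502, 0.0861, 0.2872]
ee_rot: [2.799, 0.013, 1.623]
wrist_force: [0.6, -0.1, -1.9]
width: 0.0098
finger_force: 30.0
```

>>> {"api": "servo_tool", "payload": {
  "plan": [
    [-0.3, 0, 0, 0, 0, 0, 0],
    [-0.6, 0, 0, 0, 0, 0, 0],
    [-0.9, 0, 0, 0, 0, 0, 0],
    [-1, 0, 0, 0, 0, 0, 0],
    [-1, 0, 0, 0, 0, 0, 0]
  ]
}}

```text
time: 41.07
tool_pos: [0.556, -0.0125, 0.2887]
ee_rot: [2.798, 0.011, 1.623]
wrist_force: [0.2, -0.6, -2.5]
width: 0.01
finger_force: 30.0
```

Run:
```python
from h import *
o=robot.get_obs(); print(o["tool_pos"],o["ee_rot"],o["width"])
print(rows(*tilepose(STAND,-.093,.19,out=.010)))
```

```text
[ 0.55599689 -0.01250512  0.2886985 ] [2.79800438 0.01101908 1.6228531 ] 0.010030215372256882
(array([-0.635, -0.004,  0.502]), array([-0.004,  0.019, -0.032]))
```

>>> {"api": "servo_tool", "payload": {
  "plan": [
    [-0.3, 0, 0.1, 0, 0.01, -0.015, 0],
    [-0.5, 0, 0.3, 0, 0.019, -0.032, 0],
    [-0.635, 0, 0.5, -0.004, 0.019, -0.032, 0],
    [-0.635, 0, 0.5, -0.004, 0.019, -0.032, 0],
    [-0.635, 0, 0.5, -0.004, 0.019, -0.032, 0],
    [-0.635, 0, 0.5, -0.004, 0.019, -0.032, 0],
    [-0.635, 0, 0.5, -0.004, 0.019, -0.032, 0]
  ]
}}

```text
time: 41.65
tool_pos: [0.577, -0.072, 0.2457]
ee_rot: [2.787, 0.001, 1.687]
wrist_force: [0.1, -1.0, -1.9]
width: 0.0093
finger_force: 30.0
```

Run:
```python
from h import *
o=robot.get_obs(); print(o["tool_pos"],o["ee_rot"])
print(rows(*tilepose(STAND,-.093,.101,out=.009)))
```

```text
[ 0.57696115 -0.07202842  0.24569839] [2.78676094e+00 1.35556330e-03 1.68673627e+00]
(array([-0.035, -0.042,  0.92 ]), array([ 0.004, -0.001,  0.004]))
```

>>> {"api": "servo_tool", "payload": {
  "plan": [
    [-0.03, -0.04, 0.2, 0.004, 0, 0, 0],
    [-0.03, -0.04, 0.45, 0.004, 0, 0, 0],
    [-0.03, -0.04, 0.65, 0.004, 0, 0, 0],
    [-0.03, -0.04, 0.78, 0.004, 0, 0, 0],
    [-0.03, -0.04, 0.85, 0.004, 0, 0, 0],
    [-0.03, -0.04, 0.87, 0.004, 0, 0, 0],
    [-0.03, -0.04, 0.87, 0.004, 0, 0, 0],
    [-0.03, -0.04, 0.87, 0.004, 0, 0, 0]
  ]
}}

```text
time: 42.32
tool_pos: [0.6035, -0.0735, 0.1628]
ee_rot: [2.793, 0.002, 1.685]
wrist_force: [1.1, -1.0, -1.4]
width: 0.01
finger_force: 30.0
```

>>> {"api": "servo_tool", "payload": {
  "plan": [
    [0, 0, 0.01, 0, 0, 0, 0],
    [0, 0, 0.02, 0, 0, 0, 0],
    [0, 0, 0.03, 0, 0, 0, 0],
    [0, 0, 0.03, 0, 0, 0, 0]
  ]
}}

```text
time: 42.65
tool_pos: [0.6038, -0.0737, 0.1582]
ee_rot: [2.795, 0.001, 1.685]
wrist_force: [0.2, -0.3, -2.4]
width: 0.0097
finger_force: 30.0
```

Run:
```python
from h import *
o=robot.get_obs(); print(o["tool_pos"],o["ee_rot"],o["wrist_force"])
print(rows(*tilepose(STAND,-.093,.101,out=.009)))
```

```text
[ 0.60377946 -0.07366176  0.15819638] [2.79532955e+00 1.25422259e-03 1.68471542e+00] [ 0.19143312 -0.2824038  -2.39151541]
(array([0.011, 0.014, 0.007]), array([-0.002, -0.   ,  0.003]))
```

>>> {"api": "servo_tool", "payload": {
  "plan": [
    [0, 0, 0.01, 0, 0, 0, 0],
    [0, 0, 0.02, 0, 0, 0, 0],
    [0, 0, 0.03, 0, 0, 0, 0],
    [0, 0, 0.03, 0, 0, 0, 0]
  ]
}}

```text
time: 42.98
tool_pos: [0.6041, -0.0738, 0.1582]
ee_rot: [2.796, 0.002, 1.685]
wrist_force: [-9.9, -0.6, 10.5]
width: 0.0101
finger_force: 30.0
```

>>> {"api": "servo_tool", "payload": {
  "plan": [
    [0, -0.01, 0, 0, 0, 0, 0],
    [0, -0.02, 0, 0, 0, 0, 0],
    [0, -0.02, 0, 0, 0, 0, 0]
  ]
}}

```text
time: 43.23
tool_pos: [0.6036, -0.0738, 0.158]
ee_rot: [2.792, 0.002, 1.685]
wrist_force: [-5.2, 0.6, 7.8]
width: 0.0098
finger_force: 30.0
```

>>> {"api": "servo_tool", "payload": {
  "plan": [
    [0, 0, 0, 0, 0, 0, 12],
    [0, 0, 0, 0, 0, 0, 14],
    [0, 0, 0, 0, 0, 0, 20],
    [0, 0, 0, 0, 0, 0, 32],
    [0, 0, 0, 0, 0, 0, 32],
    [0, 0, 0, 0, 0, 0, 32],
    [0, 0, -0.2, 0, 0, 0, 32],
    [0, 0, -0.4, 0, 0, 0, 32],
    [0, 0, -0.7, 0, 0, 0, 32],
    [0, 0, -1, 0, 0, 0, 32],
    [0, 0, -1, 0, 0, 0, 32]
  ]
}}

```text
time: 44.15
tool_pos: [0.5711, -0.0783, 0.2568]
ee_rot: [2.784, 0.006, 1.684]
wrist_force: [0.8, -0.9, 1.5]
width: 0.032
finger_force: 0.0
```

>>> {"api": "servo_tool", "payload": {
  "plan": [
    [0.3, 0, -0.3, 0, 0, 0, 32],
    [0.6, 0, -0.4, 0, 0, 0, 32],
    [0.9, 0, -0.4, 0, 0, 0, 32],
    [1, 0, -0.4, 0, 0, 0, 32]
  ]
}}

```text
time: 44.48
tool_pos: [0.5442, 0.0234, 0.2873]
ee_rot: [2.793, 0.0, 1.688]
wrist_force: [-0.4, 0.9, -0.5]
width: 0.0321
finger_force: 0.0
```

Run:
```python
from h import *
o=robot.get_obs(); print(o["tool_pos"],o["ee_rot"])
im=robot.snapshot("wrist"); b=robot.snapshot("scene")
b=cv2.resize(b[205:325,230:390],(640,480),interpolation=cv2.INTER_CUBIC); cv2.imwrite("pics/w8.png",b[:,:,::-1])
print(rows((.5235,.3895,.22),(np.pi,0,1.551)))
```

```text
[0.54419223 0.02342837 0.28732543] [2.79280759e+00 1.48199012e-04 1.68794307e+00]
(array([ 3.675, -0.007,  0.688]), array([ 0.22 , -0.014,  0.087]))
```

View pics/w8.png

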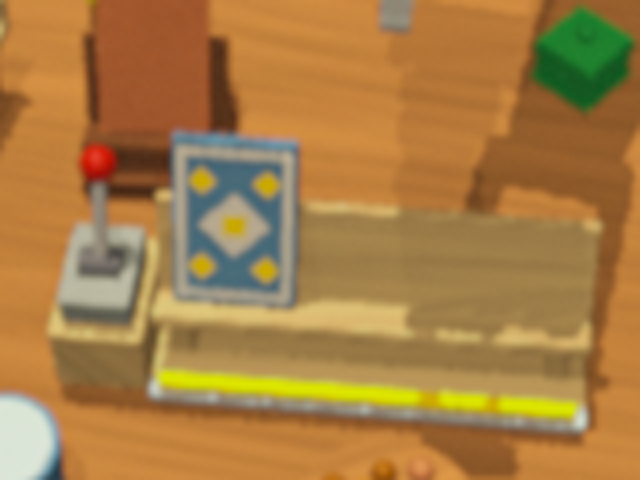

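The first blue tile is seated flat at the -y end of the stand, at about (235,220).

>>> {"api": "servo_tool", "payload": {
  "plan": [
    [0.35, 0, 0, 0, 0, 0, 32],
    [0.7, 0, 0, 0, 0, 0, 32],
    [1, 0, 0, 0, 0, 0, 32]
  ]
}}

```text
time: 44.83
tool_pos: [0.5331, 0.1194, 0.2844]
ee_rot: [2.798, 0.002, 1.682]
wrist_force: [0.8, -0.4, -0.3]
width: 0.0319
finger_force: 0.0
```

>>> {"api": "servo_tool", "payload": {
  "plan": [
    [0.35, 0, 0, 0, 0, 0, 32],
    [0.7, 0, 0, 0, 0, 0, 32],
    [1, 0, 0, 0, 0, 0, 32]
  ]
}}

```text
time: 45.08
tool_pos: [0.5218, 0.2197, 0.2843]
ee_rot: [2.797, 0.002, 1.684]
wrist_force: [0.1, 0.5, -0.7]
width: 0.032
finger_force: 0.0
```

>>> {"api": "servo_tool", "payload": {
  "plan": [
    [0.35, 0, 0, 0.06, 0, 0.02, 32],
    [0.7, 0, 0, 0.12, 0, 0.04, 32],
    [1, 0, 0.1, 0.18, -0.01, 0.06, 32],
    [1, 0, 0.1, 0.22, -0.014, 0.087, 32],
    [1, 0, 0.1, 0.22, -0.014, 0.087, 32]
  ]
}}

```text
time: 45.5
tool_pos: [0.5159, 0.3188, 0.2711]
ee_rot: [-3.134, 0.004, 1.546]
wrist_force: [-0.9, -0.4, -0.9]
width: 0.032
finger_force: 0.0
```

Run:
```python
from h import *
o=robot.get_obs(); print(o["tool_pos"],o["ee_rot"])
print(rows((.5235,.3895,.21),(np.pi,0,1.551)))
```

```text
[0.51590618 0.31879562 0.27107285] [-3.13432643  0.00369571  1.54605133]
(array([0.711, 0.063, 0.608]), array([-0.005,  0.002, -0.003]))
```

>>> {"api": "servo_tool", "payload": {
  "plan": [
    [0.3, 0.06, 0.1, 0, 0, 0, 32],
    [0.6, 0.06, 0.3, -0.005, 0, 0, 32],
    [0.71, 0.06, 0.5, -0.005, 0, 0, 32],
    [0.71, 0.06, 0.6, -0.005, 0, 0, 32],
    [0.71, 0.06, 0.6, -0.005, 0, 0, 32],
    [0.71, 0.06, 0.6, -0.005, 0, 0, 32],
    [0.71, 0.06, 0.6, -0.005, 0, 0, 32]
  ]
}}

```text
time: 46.08
tool_pos: [0.5221, 0.3883, 0.2183]
ee_rot: [3.131, -0.002, 1.546]
wrist_force: [-0.2, -0.0, 0.6]
width: 0.0319
finger_force: 0.0
```

Run:
```python
from h import *
o=robot.get_obs(); print(o["tool_pos"],o["ee_rot"])
print(rows((.5235,.3895,.111),(np.pi,0,1.551)))
```

```text
[0.52213922 0.38831868 0.21832662] [ 3.13098912e+00 -1.67576902e-03  1.54558076e+00]
(array([0.01 , 0.002, 1.073]), array([ 0.007, -0.001, -0.003]))
```

>>> {"api": "servo_tool", "payload": {
  "plan": [
    [0.01, 0.01, 0.3, 0, 0, 0, 32],
    [0.01, 0.01, 0.6, 0, 0, 0, 32],
    [0.01, 0.01, 0.85, 0, 0, 0, 32],
    [0.01, 0.01, 1, 0, 0, 0, 32],
    [0.01, 0.01, 1, 0, 0, 0, 32],
    [0.01, 0.01, 1, 0, 0, 0, 32],
    [0.01, 0.01, 1, 0, 0, 0, 32]
  ]
}}

```text
time: 46.67
tool_pos: [0.5245, 0.3909, 0.1196]
ee_rot: [3.13, -0.003, 1.547]
wrist_force: [-0.4, -0.5, 0.8]
width: 0.032
finger_force: 0.0
```

>>> {"api": "servo_tool", "payload": {
  "plan": [
    [0, 0, 0, 0, 0, 0, 32],
    [0, 0, 0, 0, 0, 0, 0],
    [0, 0, 0, 0, 0, 0, 0],
    [0, 0, 0, 0, 0, 0, 0],
    [0, 0, 0, 0, 0, 0, 0],
    [0, 0, 0, 0, 0, 0, 0],
    [0, 0, 0, 0, 0, 0, 0]
  ]
}}

```text
time: 47.25
tool_pos: [0.5228, 0.3909, 0.1169]
ee_rot: [3.134, -0.001, 1.547]
wrist_force: [-1.6, -1.4, 2.6]
width: 0.0099
finger_force: 30.0
```

>>> {"api": "servo_tool", "payload": {
  "plan": [
    [0, 0, -0.05, 0, 0, 0, 0],
    [0, 0, -0.2, 0, 0, 0, 0],
    [0, 0, -0.4, 0, 0, 0, 0],
    [0, 0, -0.6, 0, 0, 0, 0],
    [0, 0, -0.8, 0, 0, 0, 0],
    [0, 0, -1, 0, 0, 0, 0]
  ]
}}

```text
time: 47.75
tool_pos: [0.5222, 0.3904, 0.2164]
ee_rot: [3.135, 0.0, 1.547]
wrist_force: [0.5, 0.2, -1.4]
width: 0.0098
finger_force: 30.0
```

>>> {"api": "servo_tool", "payload": {
  "plan": [
    [-0.1, 0, -0.3, 0, 0, 0, 0],
    [-0.3, 0, -0.6, 0, 0, 0, 0],
    [-0.6, 0, -0.9, 0, 0, 0, 0],
    [-0.9, 0.1, -0.9, 0, 0, 0, 0],
    [-1, 0.1, -0.9, 0, 0, 0, 0]
  ]
}}

```text
time: 48.17
tool_pos: [0.5313, 0.2871, 0.3097]
ee_rot: [3.127, -0.001, 1.543]
wrist_force: [0.5, -0.1, -1.7]
width: 0.0102
finger_force: 30.0
```

>>> {"api": "servo_tool", "payload": {
  "plan": [
    [-0.3, 0.05, 0, 0, 0, 0, 0],
    [-0.6, 0.1, 0, -0.05, 0, 0, 0],
    [-0.9, 0.1, 0, -0.1, 0, 0, 0],
    [-1, 0.1, 0, -0.15, 0, -0.03, 0],
    [-1, 0.1, 0, -0.2, 0.01, -0.06, 0],
    [-1, 0.1, 0, -0.22, 0.02, -0.08, 0],
    [-1, 0.1, 0, -0.22, 0.02, -0.08, 0]
  ]
}}

```text
time: 48.75
tool_pos: [0.5348, 0.1895, 0.3049]
ee_rot: [2.789, -0.009, 1.676]
wrist_force: [0.7, -1.1, -2.0]
width: 0.0096
finger_force: 30.0
```

>>> {"api": "servo_tool", "payload": {
  "plan": [
    [-0.3, 0, 0, 0, 0, 0, 0],
    [-0.6, 0, 0, 0, 0, 0, 0],
    [-0.9, 0, 0, 0, 0, 0, 0],
    [-1, 0, 0, 0, 0, 0, 0],
    [-1, 0, 0, 0, 0, 0, 0]
  ]
}}

```text
time: 49.17
tool_pos: [0.5477, 0.0887, 0.3044]
ee_rot: [2.79, -0.009, 1.671]
wrist_force: [-1.4, 1.0, -1.9]
width: 0.0099
finger_force: 30.0
```

Run:
```python
from h import *
o=robot.get_obs(); print(o["tool_pos"],o["ee_rot"],o["width"])
print(rows(*tilepose(STAND,0.001,.20,out=.009)))
```

```text
[0.54767741 0.08873422 0.30437852] [ 2.78989028 -0.0087921   1.67137249] 0.00989011432822365
(array([-0.728, -0.122,  0.517]), array([ 0.002, -0.003, -0.007]))
```

>>> {"api": "servo_tool", "payload": {
  "plan": [
    [-0.3, -0.05, 0.1, 0, 0, 0, 0],
    [-0.5, -0.12, 0.3, 0, 0, 0, 0],
    [-0.73, -0.12, 0.5, 0, 0, -0.007, 0],
    [-0.73, -0.12, 0.5, 0, 0, -0.007, 0],
    [-0.73, -0.12, 0.5, 0, 0, -0.007, 0],
    [-0.73, -0.12, 0.5, 0, 0, -0.007, 0],
    [-0.73, -0.12, 0.5, 0, 0, -0.007, 0]
  ]
}}

```text
time: 49.75
tool_pos: [0.5615, 0.0208, 0.2552]
ee_rot: [2.785, -0.005, 1.688]
wrist_force: [-0.0, 0.1, -2.4]
width: 0.0099
finger_force: 30.0
```

Run:
```python
from h import *
o=robot.get_obs(); print(o["tool_pos"],o["ee_rot"])
print(rows(*tilepose(STAND,0.001,.107,out=.008)))
```

```text
[0.56154449 0.02079834 0.2551989 ] [ 2.78511424 -0.00546987  1.68786914]
(array([-0.041, -0.037,  0.967]), array([ 0.005, -0.005,  0.004]))
```

>>> {"api": "servo_tool", "payload": {
  "plan": [
    [-0.04, -0.02, 0.2, 0.005, 0, 0, 0],
    [-0.04, -0.02, 0.45, 0.005, 0, 0, 0],
    [-0.04, -0.02, 0.65, 0.005, 0, 0, 0],
    [-0.04, -0.02, 0.8, 0.005, 0, 0, 0],
    [-0.04, -0.02, 0.88, 0.005, 0, 0, 0],
    [-0.04, -0.02, 0.91, 0.005, 0, 0, 0],
    [-0.04, -0.02, 0.91, 0.005, 0, 0, 0],
    [-0.04, -0.02, 0.91, 0.005, 0, 0, 0]
  ]
}}

```text
time: 50.42
tool_pos: [0.5916, 0.0196, 0.1695]
ee_rot: [2.792, -0.005, 1.687]
wrist_force: [-0.5, 0.2, -2.8]
width: 0.0095
finger_force: 30.0
```

>>> {"api": "servo_tool", "payload": {
  "plan": [
    [0, 0, 0.01, 0, 0, 0, 0],
    [0, 0, 0.02, 0, 0, 0, 0],
    [0, 0, 0.03, 0, 0, 0, 0],
    [0, 0, 0.03, 0, 0, 0, 0]
  ]
}}

```text
time: 50.75
tool_pos: [0.592, 0.0192, 0.1653]
ee_rot: [2.794, -0.005, 1.686]
wrist_force: [-0.5, 1.4, -2.3]
width: 0.0099
finger_force: 30.0
```

Run:
```python
from h import *
o=robot.get_obs(); print(o["tool_pos"],o["ee_rot"],o["wrist_force"])
print(rows(*tilepose(STAND,0.001,.107,out=.008)))
```

```text
[0.59197622 0.0192409  0.16526652] [ 2.79441    -0.00494635  1.68603362] [-0.49309598  1.43137546 -2.34740054]
(array([ 0.015, -0.005,  0.019]), array([-0.001, -0.004,  0.003]))
```

>>> {"api": "servo_tool", "payload": {
  "plan": [
    [0, 0, 0.01, 0, 0, 0, 0],
    [0, 0, 0.02, 0, 0, 0, 0],
    [0, 0, 0.03, 0, 0, 0, 0],
    [0, 0, 0.03, 0, 0, 0, 0]
  ]
}}

```text
time: 51.08
tool_pos: [0.5927, 0.0195, 0.1642]
ee_rot: [2.794, -0.005, 1.686]
wrist_force: [-6.5, 0.8, 5.6]
width: 0.0097
finger_force: 30.0
```

>>> {"api": "servo_tool", "payload": {
  "plan": [
    [0, 0, 0.01, 0, 0, 0, 0],
    [0, 0, 0.01, 0, 0, 0, 0]
  ]
}}

```text
time: 51.25
tool_pos: [0.5929, 0.0196, 0.1641]
ee_rot: [2.794, -0.005, 1.686]
wrist_force: [-8.6, 0.2, 10.1]
width: 0.0097
finger_force: 30.0
```

Contact. Release it and return for the last tile.

>>> {"api": "servo_tool", "payload": {
  "plan": [
    [0, -0.01, 0, 0, 0, 0, 0],
    [0, -0.02, 0, 0, 0, 0, 0],
    [0, -0.02, 0, 0, 0, 0, 12],
    [0, -0.02, 0, 0, 0, 0, 14],
    [0, -0.02, 0, 0, 0, 0, 20],
    [0, -0.02, 0, 0, 0, 0, 32],
    [0, -0.02, 0, 0, 0, 0, 32],
    [0, -0.02, 0, 0, 0, 0, 32],
    [0, -0.02, -0.2, 0, 0, 0, 32],
    [0, -0.02, -0.4, 0, 0, 0, 32],
    [0, -0.02, -0.7, 0, 0, 0, 32],
    [0, -0.02, -1, 0, 0, 0, 32]
  ]
}}

```text
time: 52.25
tool_pos: [0.5569, 0.015, 0.2542]
ee_rot: [2.797, -0.006, 1.686]
wrist_force: [0.6, 0.3, -0.6]
width: 0.0315
finger_force: 0.0
```

>>> {"api": "servo_tool", "payload": {
  "plan": [
    [0.3, 0, -0.3, 0, 0, 0, 32],
    [0.6, 0, -0.4, 0, 0, 0, 32],
    [0.9, 0, -0.4, 0, 0, 0, 32],
    [1, 0, -0.4, 0, 0, 0, 32]
  ]
}}

```text
time: 52.58
tool_pos: [0.5325, 0.1155, 0.2948]
ee_rot: [2.791, -0.007, 1.689]
wrist_force: [-0.3, -0.5, -0.6]
width: 0.0319
finger_force: 0.0
```

>>> {"api": "servo_tool", "payload": {
  "plan": [
    [0.35, 0, 0, 0, 0, 0, 32],
    [0.7, 0, 0, 0, 0, 0, 32],
    [1, 0, 0, 0, 0, 0, 32]
  ]
}}

```text
time: 52.83
tool_pos: [0.5209, 0.213, 0.2923]
ee_rot: [2.796, -0.005, 1.686]
wrist_force: [1.4, -0.2, -0.2]
width: 0.0322
finger_force: 0.0
```

>>> {"api": "servo_tool", "payload": {
  "plan": [
    [0.35, -0.1, 0, 0.06, 0, 0.02, 32],
    [0.7, -0.2, 0, 0.12, 0, 0.04, 32],
    [1, -0.3, -0.1, 0.18, -0.01, 0.06, 32],
    [1, -0.3, -0.1, 0.22, -0.014, 0.087, 32],
    [1, -0.3, -0.1, 0.22, -0.014, 0.087, 32],
    [1, -0.3, -0.1, 0.22, -0.014, 0.087, 32]
  ]
}}

```text
time: 53.33
tool_pos: [0.4792, 0.3071, 0.2911]
ee_rot: [-3.14, -0.005, 1.549]
wrist_force: [0.4, 0.3, 0.1]
width: 0.0319
finger_force: 0.0
```

Run:
```python
from h import *
o=robot.get_obs(); print(o["tool_pos"],o["ee_rot"])
print(rows((.4683,.3885,.206),(np.pi,0,1.551)))
```

```text
[0.47915436 0.30714402 0.29105291] [-3.14021514 -0.00508679  1.5489046 ]
(array([ 0.807, -0.125,  0.855]), array([-0.001, -0.003, -0.001]))
```

>>> {"api": "servo_tool", "payload": {
  "plan": [
    [0.3, -0.06, 0.1, 0, 0, 0, 32],
    [0.6, -0.12, 0.3, 0, 0, 0, 32],
    [0.8, -0.12, 0.5, 0, -0.003, 0, 32],
    [0.8, -0.12, 0.8, 0, -0.003, 0, 32],
    [0.8, -0.12, 0.9, 0, -0.003, 0, 32],
    [0.8, -0.12, 0.9, 0, -0.003, 0, 32],
    [0.8, -0.12, 0.9, 0, -0.003, 0, 32]
  ]
}}

```text
time: 53.92
tool_pos: [0.4681, 0.387, 0.2037]
ee_rot: [-3.141, -0.002, 1.547]
wrist_force: [0.7, -0.5, 0.1]
width: 0.0319
finger_force: 0.0
```

Run:
```python
from h import *
o=robot.get_obs(); print(o["tool_pos"],o["ee_rot"])
print(rows((.4683,.3885,.111),(np.pi,0,1.551)))
```

```text
[0.46812588 0.38703644 0.20372248] [-3.14140406e+00 -1.68411387e-03  1.54731603e+00]
(array([0.013, 0.002, 0.927]), array([-0.   , -0.001, -0.002]))
```

>>> {"api": "servo_tool", "payload": {
  "plan": [
    [0, 0, 0.3, 0, 0, 0, 32],
    [0, 0, 0.6, 0, 0, 0, 32],
    [0, 0, 0.85, 0, 0, 0, 32],
    [0, 0, 0.92, 0, 0, 0, 32],
    [0, 0, 0.92, 0, 0, 0, 32],
    [0, 0, 0.92, 0, 0, 0, 0],
    [0, 0, 0.92, 0, 0, 0, 0],
    [0, 0, 0.92, 0, 0, 0, 0],
    [0, 0, 0.92, 0, 0, 0, 0],
    [0, 0, 0.92, 0, 0, 0, 0],
    [0, 0, 0.92, 0, 0, 0, 0],
    [0, 0, 0.92, 0, 0, 0, 0]
  ]
}}

```text
time: 54.92
tool_pos: [0.4683, 0.3893, 0.114]
ee_rot: [3.14, -0.004, 1.549]
wrist_force: [-2.6, -1.1, 6.2]
width: 0.01
finger_force: 30.0
```

>>> {"api": "servo_tool", "payload": {
  "plan": [
    [0, 0, -0.05, 0, 0, 0, 0],
    [0, 0, -0.2, 0, 0, 0, 0],
    [0, 0, -0.4, 0, 0, 0, 0],
    [0, 0, -0.6, 0, 0, 0, 0],
    [0, 0, -0.8, 0, 0, 0, 0],
    [0, 0, -1, 0, 0, 0, 0]
  ]
}}

```text
time: 55.42
tool_pos: [0.4679, 0.3881, 0.2116]
ee_rot: [-3.14, -0.001, 1.548]
wrist_force: [0.6, 0.2, -2.9]
width: 0.0099
finger_force: 30.0
```

>>> {"api": "servo_tool", "payload": {
  "plan": [
    [-0.1, 0, -0.3, 0, 0, 0, 0],
    [-0.3, 0.1, -0.6, 0, 0, 0, 0],
    [-0.6, 0.3, -0.9, 0, 0, 0, 0],
    [-0.9, 0.5, -0.9, 0, 0, 0, 0],
    [-1, 0.6, -0.9, 0, 0, 0, 0]
  ]
}}

```text
time: 55.83
tool_pos: [0.5288, 0.2831, 0.3045]
ee_rot: [3.135, -0.001, 1.544]
wrist_force: [0.4, 0.2, -3.1]
width: 0.0096
finger_force: 30.0
```

>>> {"api": "servo_tool", "payload": {
  "plan": [
    [-0.3, 0.05, 0, 0, 0, 0, 0],
    [-0.6, 0.1, 0, -0.05, 0, 0, 0],
    [-0.9, 0.1, 0, -0.1, 0, 0, 0],
    [-1, 0.1, 0, -0.15, 0, -0.03, 0],
    [-1, 0.1, 0, -0.2, 0.01, -0.06, 0],
    [-1, 0.1, 0, -0.22, 0.02, -0.08, 0],
    [-1, 0.1, 0, -0.22, 0.02, -0.08, 0]
  ]
}}

```text
time: 56.42
tool_pos: [0.5315, 0.1858, 0.2996]
ee_rot: [2.797, -0.011, 1.677]
wrist_force: [-0.6, 0.7, -2.8]
width: 0.0098
finger_force: 30.0
```

Run:
```python
from h import *
o=robot.get_obs(); print(o["tool_pos"],o["ee_rot"],o["width"])
print(rows(*tilepose(STAND,0.095,.20,out=.009)))
```

```text
[0.5315053  0.18577688 0.29964194] [ 2.79703159 -0.01136837  1.67671203] 0.00977539121396513
(array([-0.772, -0.053,  0.488]), array([-0.003, -0.006, -0.004]))
```

s at grip is about 0.104.

>>> {"api": "servo_tool", "payload": {
  "plan": [
    [-0.3, -0.03, 0.1, 0, 0, 0, 0],
    [-0.5, -0.05, 0.3, 0, 0, 0, 0],
    [-0.77, -0.05, 0.5, 0, -0.006, -0.004, 0],
    [-0.77, -0.05, 0.5, 0, -0.006, -0.004, 0],
    [-0.77, -0.05, 0.5, 0, -0.006, -0.004, 0],
    [-0.77, -0.05, 0.5, 0, -0.006, -0.004, 0],
    [-0.77, -0.05, 0.5, 0, -0.006, -0.004, 0]
  ]
}}

```text
time: 57.0
tool_pos: [0.5544, 0.1129, 0.2524]
ee_rot: [2.794, -0.001, 1.68]
wrist_force: [0.2, -0.1, -2.9]
width: 0.0097
finger_force: 30.0
```

Run:
```python
from h import *
o=robot.get_obs(); print(o["tool_pos"],o["ee_rot"])
print(rows(*tilepose(STAND,0.095,.104,out=.008)))
im=robot.snapshot("top"); cv2.imwrite("pics/t9.png",im[:,:,::-1])
```

```text
[0.55440102 0.1128768  0.25235788] [ 2.79390404e+00 -1.02718293e-03  1.68043424e+00]
(array([-0.018, -0.046,  0.961]), array([-0.001, -0.001,  0.   ]))
```

>>> {"api": "servo_tool", "payload": {
  "plan": [
    [-0.02, -0.03, 0.2, 0, 0, 0, 0],
    [-0.02, -0.03, 0.45, 0, 0, 0, 0],
    [-0.02, -0.03, 0.65, 0, 0, 0, 0],
    [-0.02, -0.03, 0.8, 0, 0, 0, 0],
    [-0.02, -0.03, 0.88, 0, 0, 0, 0],
    [-0.02, -0.03, 0.91, 0, 0, 0, 0],
    [-0.02, -0.03, 0.91, 0, 0, 0, 0],
    [-0.02, -0.03, 0.91, 0, 0, 0, 0]
  ]
}}

```text
time: 57.72
tool_pos: [0.5827, 0.1135, 0.1663]
ee_rot: [2.793, -0.001, 1.68]
wrist_force: [-0.2, 1.0, -2.6]
width: 0.0098
finger_force: 30.0
```

>>> {"api": "servo_tool", "payload": {
  "plan": [
    [0, 0, 0.01, 0, 0, 0, 0],
    [0, 0, 0.02, 0, 0, 0, 0],
    [0, 0, 0.03, 0, 0, 0, 0],
    [0, 0, 0.03, 0, 0, 0, 0]
  ]
}}

```text
time: 58.05
tool_pos: [0.5831, 0.1131, 0.1623]
ee_rot: [2.794, -0.001, 1.68]
wrist_force: [0.3, -0.2, -2.8]
width: 0.0097
finger_force: 30.0
```

Run:
```python
from h import *
o=robot.get_obs(); print(o["tool_pos"],o["ee_rot"],o["wrist_force"])
print(rows(*tilepose(STAND,0.095,.104,out=.008)))
```

```text
[0.5831454  0.11312677 0.162309  ] [ 2.79435903e+00 -5.44692226e-04  1.67957967e+00] [ 0.25209729 -0.20667996 -2.77340167]
(array([ 0.012, -0.009,  0.017]), array([-0.001, -0.   , -0.   ]))
```

>>> {"api": "servo_tool", "payload": {
  "plan": [
    [0, 0, 0.01, 0, 0, 0, 0],
    [0, 0, 0.02, 0, 0, 0, 0],
    [0, 0, 0.03, 0, 0, 0, 0],
    [0, 0, 0.04, 0, 0, 0, 0],
    [0, 0, 0.04, 0, 0, 0, 0]
  ]
}}

```text
time: 58.47
tool_pos: [0.584, 0.1132, 0.1612]
ee_rot: [2.794, -0.0, 1.68]
wrist_force: [-10.1, -2.0, 9.7]
width: 0.0099
finger_force: 30.0
```

>>> {"api": "servo_tool", "payload": {
  "plan": [
    [0, -0.01, 0, 0, 0, 0, 0],
    [0, -0.02, 0, 0, 0, 0, 0]
  ]
}}

```text
time: 58.63
tool_pos: [0.5835, 0.1132, 0.161]
ee_rot: [2.79, -0.0, 1.68]
wrist_force: [-4.0, -1.2, 7.4]
width: 0.0097
finger_force: 30.0
```

>>> {"api": "servo_tool", "payload": {
  "plan": [
    [0, 0, 0, 0, 0, 0, 12],
    [0, 0, 0, 0, 0, 0, 14],
    [0, 0, 0, 0, 0, 0, 20],
    [0, 0, 0, 0, 0, 0, 32],
    [0, 0, 0, 0, 0, 0, 32],
    [0, 0, 0, 0, 0, 0, 32],
    [0, 0, -0.2, 0, 0, 0, 32],
    [0, 0, -0.4, 0, 0, 0, 32],
    [0, 0, -0.7, 0, 0, 0, 32],
    [0, 0, -1, 0, 0, 0, 32],
    [0, 0, -1, 0, 0, 0, 32]
  ]
}}

```text
time: 59.55
tool_pos: [0.5508, 0.1097, 0.2599]
ee_rot: [2.782, -0.0, 1.68]
wrist_force: [0.8, -0.5, 1.6]
width: 0.0319
finger_force: 0.0
```

>>> {"api": "servo_tool", "payload": {
  "plan": [
    [-0.1, -0.3, -0.2, 0.05, 0, 0, 20],
    [-0.2, -0.6, -0.2, 0.1, 0, 0, 20],
    [-0.4, -0.9, -0.2, 0.16, 0, 0, 0],
    [-0.6, -1, -0.2, 0.22, 0, 0, 0],
    [-0.8, -1, -0.2, 0.22, 0, 0, 0],
    [-1, -1, -0.2, 0.22, 0, 0, 0]
  ]
}}

```text
time: 60.05
tool_pos: [0.4597, -0.0018, 0.2349]
ee_rot: [-3.141, -0.001, 1.68]
wrist_force: [0.6, -0.0, 0.3]
width: 0.0005
finger_force: 0.0
```

Run:
```python
from h import *
o=robot.get_obs(); print(o["tool_pos"],o["ee_rot"],o["time"])
b=robot.snapshot("scene")[180:300,160:400]; t=robot.snapshot("top")
b=cv2.resize(b,(800,400),interpolation=cv2.INTER_CUBIC); cv2.imwrite("pics/w10.png",b[:,:,::-1])
cv2.imwrite("pics/t10.png",t[:,:,::-1])
# expected ball
c,y=STAND; print("ball",c+R.from_euler("z",y).apply([-.038,-.187,.092]),"on",c+R.from_euler("z",y).apply([.038,-.187,.092]))
```

```text
[ 0.45971875 -0.0018297   0.23490247] [-3.14070376e+00 -9.98117185e-04  1.68008790e+00] 60.05
ball [ 0.60356818 -0.16712403  0.152     ] on [ 0.67911715 -0.15885642  0.152     ]
```

View pics/w10.png

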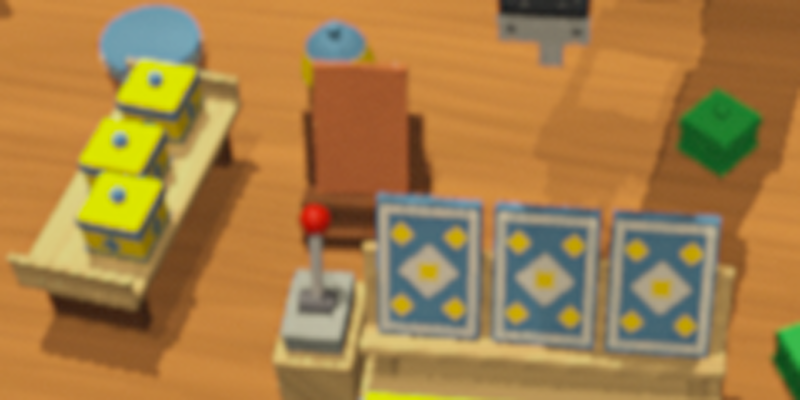

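All three tiles are seated and the lever is still off. On the shelf, the box at (122,210) looks out of line, so it may have been knocked. I'll check its position.

Run:
```python
from h import *
im=cv2.imread("pics/t10.png")[:,:,::-1]; c=cam("top")
hsv=cv2.cvtColor(np.ascontiguousarray(im),cv2.COLOR_RGB2HSV); m=cv2.inRange(hsv,(25,150,110),(34,255,255)); m[:,:415]=0
n,l,s,ce=cv2.connectedComponentsWithStats(m)
for i in range(1,n):
    if s[i][4]>100:
        P=onplane(c,[ce[i]],.12)[0,:2]; d=R.from_euler("z",-SH[1]).apply(np.r_[P-SH[0],0]); print(s[i],P.round(4),"shelf",d.round(4)[:2])
t=cv2.resize(im[190:310,410:510],(500,600),interpolation=cv2.INTER_CUBIC); cv2.imwrite("pics/t10c.png",t[:,:,::-1])
```

```text
[442 212  31  45 873] [ 0.5599 -0.357 ] shelf [0.0312 0.0125]
[450 264  22  23 431] [ 0.4523 -0.3639] shelf [-0.0758 -0.0001]
[ 568  284   67   67 3479] [ 0.3497 -0.7145] shelf [-0.1597 -0.3556]
```

View pics/t10c.png

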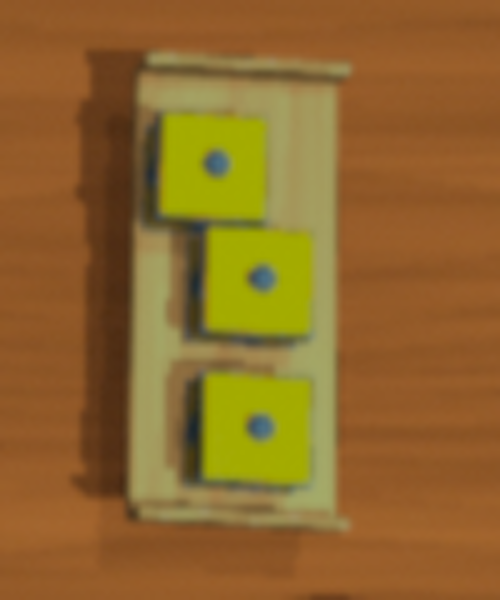

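Run:
```python
from h import *
c=cam("top")
for z,uv in ((.131,[(216,162),(262,277),(260,427)]),(.12,[(212,167),(258,282),(257,430)])):
    P=onplane(c,np.array(uv)/5+[410,190],z)[:,:2]
    print(P.round(4).tolist(),R.from_euler("z",-SH[1]).apply(np.c_[P-SH[0],[0]*3]).round(4)[:,:2].tolist())
o=robot.get_obs(); print(rows((.59,-.30,.25),(np.pi,0,SH[1])))
```

```text
[[0.5894, -0.3463], [0.5288, -0.368], [0.4509, -0.3642]] [[0.0602, 0.0247], [0.0008, -0.0002], [-0.0772, -0.0005]]
[[0.5889, -0.3467], [0.5279, -0.3686], [0.4505, -0.3653]] [[0.0597, 0.0243], [-0.0001, -0.0008], [-0.0775, -0.0016]]
(array([-3.09 ,  0.983, -0.148]), array([-0.   ,  0.   ,  1.101]))
```

The far box was knocked to (0.060, 0.0245) in the shelf frame, close to the 27 mm limit. I'll regrasp it and set it back.

>>> {"api": "servo_tool", "payload": {
  "plan": [
    [-0.1, 0.1, -0.1, 0, 0, 0.07, 76],
    [-0.3, 0.3, -0.2, 0, 0, 0.14, 76],
    [-0.5, 0.5, -0.2, 0, 0, 0.21, 76],
    [-0.7, 0.7, -0.2, 0, 0, 0.28, 76],
    [-0.9, 0.9, -0.2, 0, 0, 0.35, 76],
    [-1, 1, -0.2, 0, 0, 0.42, 76],
    [-1, 1, -0.2, 0, 0, 0.49, 76],
    [-1, 1, -0.2, 0, 0, 0.55, 76]
  ]
}}

```text
time: 60.82
tool_pos: [0.5705, -0.0892, 0.255]
ee_rot: [-3.14, -0.001, 0.81]
wrist_force: [0.6, 0.2, 0.7]
width: 0.0501
finger_force: 0.0
```

>>> {"api": "servo_tool", "payload": {
  "plan": [
    [-0.2, 0.2, 0, 0, 0, 0.07, 76],
    [-0.4, 0.4, 0, 0, 0, 0.14, 76],
    [-0.6, 0.6, 0, 0, 0, 0.21, 76],
    [-0.8, 0.8, 0, 0, 0, 0.28, 76],
    [-0.9, 0.95, 0, 0, 0, 0.35, 76],
    [-0.9, 0.95, 0, 0, 0, 0.42, 76],
    [-0.9, 0.95, 0, 0, 0, 0.49, 76],
    [-0.9, 0.95, 0, 0, 0, 0.553, 76],
    [-0.9, 0.95, 0, 0, 0, 0.553, 76]
  ]
}}

```text
time: 61.57
tool_pos: [0.5775, -0.2194, 0.2556]
ee_rot: [-3.14, -0.001, -0.054]
wrist_force: [0.0, 0.6, -0.2]
width: 0.0762
finger_force: 0.0
```

Run:
```python
from h import *
o=robot.get_obs(); print(o["tool_pos"],o["ee_rot"],o["time"])
im=robot.snapshot("wrist"); print(*yellow(im,cam("wrist",o),.12),sep="\n")
print(rows((.589,-.3465,.19),(np.pi,0,SH[1])))
```

```text
[ 0.57754011 -0.21944999  0.25561684] [-3.14008412e+00 -6.18787568e-04 -5.40929891e-02] 61.5667
((325, 421, 62, 21), 0.3923, -0.2399, 20, 56, 2.2)
((436, 174, 112, 155), 0.5546, -0.356, 141, 81, 15.4)
((32, 151, 60, 24), 0.6435, -0.0273, 13, 49, 3.7)
((472, 123, 88, 15), 0.6487, -0.3662, 65, 10, -3.1)
((0, 102, 209, 47), 0.6679, -0.0633, 11, 160, 5.8)
(array([0.178, 1.265, 0.656]), array([-0.001, -0.   ,  0.002]))
```

>>> {"api": "servo_tool", "payload": {
  "plan": [
    [0.1, 0.3, 0, 0, 0, 0, 76],
    [0.18, 0.6, 0.1, 0, 0, 0, 76],
    [0.18, 0.9, 0.3, 0, 0, 0, 76],
    [0.18, 1, 0.5, 0, 0, 0, 76],
    [0.18, 1, 0.5, 0, 0, 0, 76]
  ]
}}

```text
time: 62.03
tool_pos: [0.5879, -0.3219, 0.1997]
ee_rot: [-3.136, 0.008, -0.053]
wrist_force: [0.9, 0.4, -1.2]
width: 0.0762
finger_force: 0.0
```

>>> {"api": "servo_tool", "payload": {
  "plan": [
    [0, 0.25, 0, 0, 0, 0, 76],
    [0, 0.25, 0.1, 0, 0, 0, 76],
    [0, 0.25, 0.1, 0, 0, 0, 76],
    [0, 0.25, 0.1, 0, 0, 0, 76]
  ]
}}

```text
time: 62.37
tool_pos: [0.5888, -0.3443, 0.1962]
ee_rot: [-3.139, -0.0, -0.051]
wrist_force: [0.0, 0.1, -1.0]
width: 0.076
finger_force: 0.0
```

Run:
```python
from h import *
o=robot.get_obs(); print(o["tool_pos"],o["ee_rot"],o["time"])
print(rows((.589,-.3465,.105),(np.pi,0,SH[1])))
im=robot.snapshot("wrist"); cv2.imwrite("pics/w11.png",im[:,:,::-1])
hsv=cv2.cvtColor(im,cv2.COLOR_RGB2HSV); m=cv2.inRange(hsv,(95,80,20),(125,255,200)); n,l,s,ce=cv2.connectedComponentsWithStats(m)
for i in range(1,n):
    if 150<s[i][4]<1500: print(s[i],onplane(cam("wrist",o),[ce[i]],.129)[0].round(4))
```

```text
[ 0.58881206 -0.34430141  0.19616461] [-3.13946284e+00 -4.67479311e-04 -5.08873025e-02] 62.3667
(array([0.003, 0.024, 0.912]), array([-0.001, -0.   ,  0.001]))
[319 249  18  18 267] [ 0.5911 -0.3484  0.129 ]
[356 335  17  18 233] [ 0.5309 -0.3697  0.129 ]
[354 432  16  18 217] [ 0.4542 -0.3659  0.129 ]
[ 385  443   84   28 1308] [ 0.4351 -0.4193  0.129 ]
```

>>> {"api": "servo_tool", "payload": {
  "plan": [
    [0, 0.03, 0.3, 0, 0, 0, 76],
    [0, 0.03, 0.55, 0, 0, 0, 76],
    [0, 0.03, 0.8, 0, 0, 0, 76],
    [0, 0.03, 0.88, 0, 0, 0, 76],
    [0, 0.03, 0.88, 0, 0, 0, 76],
    [0, 0.03, 0.88, 0, 0, 0, 40],
    [0, 0.03, 0.88, 0, 0, 0, 40],
    [0, 0.03, 0.88, 0, 0, 0, 40],
    [0, 0.03, 0.88, 0, 0, 0, 40],
    [0, 0.03, 0.88, 0, 0, 0, 40],
    [0, 0.03, 0.88, 0, 0, 0, 40],
    [0, 0.03, 0.88, 0, 0, 0, 40]
  ]
}}

```text
time: 63.42
tool_pos: [0.5898, -0.3489, 0.1111]
ee_rot: [3.141, -0.005, -0.053]
wrist_force: [-0.4, 3.3, 5.8]
width: 0.0558
finger_force: 30.0
```

>>> {"api": "servo_tool", "payload": {
  "plan": [
    [0, 0, -0.06, 0, 0, 0, 40],
    [0, 0, -0.15, 0, 0, 0, 40],
    [0, 0, -0.2, 0, 0, 0, 40],
    [0.05, 0.08, -0.2, 0, 0, 0, 40],
    [0.1, 0.16, -0.2, 0, 0, 0, 40],
    [0.14, 0.23, -0.2, 0, 0, 0, 40],
    [0.14, 0.23, -0.2, 0, 0, 0, 40],
    [0.14, 0.23, -0.15, 0, 0, 0, 40],
    [0.14, 0.23, -0.1, 0, 0, 0, 40],
    [0.14, 0.23, -0.05, 0, 0, 0, 40],
    [0.14, 0.23, -0.03, 0, 0, 0, 40],
    [0.14, 0.23, -0.03, 0, 0, 0, 40]
  ]
}}

```text
time: 64.42
tool_pos: [0.6011, -0.3721, 0.1111]
ee_rot: [-3.141, -0.0, -0.053]
wrist_force: [-0.0, 0.5, -0.5]
width: 0.0557
finger_force: 30.0
```

>>> {"api": "servo_tool", "payload": {
  "plan": [
    [0, 0, 0.01, 0, 0, 0, 40],
    [0, 0, 0.02, 0, 0, 0, 40],
    [0, 0, 0.02, 0, 0, 0, 40],
    [0, 0, 0.02, 0, 0, 0, 60],
    [0, 0, 0.02, 0, 0, 0, 76],
    [0, 0, 0.02, 0, 0, 0, 76],
    [0, 0, 0.02, 0, 0, 0, 76],
    [0, 0, -0.2, 0, 0, 0, 76],
    [0, 0, -0.4, 0, 0, 0, 76],
    [0, 0, -0.7, 0, 0, 0, 76],
    [0, 0, -1, 0, 0, 0, 76],
    [0, 0, -1, 0, 0, 0, 76]
  ]
}}

```text
time: 65.42
tool_pos: [0.6035, -0.3744, 0.2198]
ee_rot: [3.135, -0.013, -0.053]
wrist_force: [0.6, -0.7, 1.1]
width: 0.076
finger_force: 0.0
```

Run:
```python
from h import *
o=robot.get_obs(); print(o["tool_pos"],o["ee_rot"],o["time"])
im=robot.snapshot("wrist"); c=cam("wrist",o)
hsv=cv2.cvtColor(im,cv2.COLOR_RGB2HSV); m=cv2.inRange(hsv,(95,80,20),(125,255,200)); n,l,s,ce=cv2.connectedComponentsWithStats(m)
for i in range(1,n):
    if 150<s[i][4]<1500: print(s[i],onplane(c,[ce[i]],.129)[0].round(4))
print(rows((.55,-.17,.26),(np.pi,0,STAND[1])), rows((.565,-.1714,.152),(np.pi,0,STAND[1])))
```

```text
[ 0.60347118 -0.37439721  0.21980794] [ 3.13469112 -0.01253842 -0.0529666 ] 65.4167
[628 234  12  73 217] [ 0.5819 -0.5884  0.129 ]
[311 246  16  17 211] [ 0.6022 -0.3731  0.129 ]
[283 303  74   5 202] [ 0.565  -0.3708  0.129 ]
[313 341  15  16 187] [ 0.5309 -0.3701  0.129 ]
[314 430  13  16 169] [ 0.4541 -0.3661  0.129 ]
(array([-0.632, -2.006, -0.448]), array([ 0.004, -0.006, -0.103])) (array([-0.492, -2.005,  0.634]), array([ 0.004, -0.006, -0.103]))
```

>>> {"api": "servo_tool", "payload": {
  "plan": [
    [0, -0.2, -0.2, 0, 0, 0, 40],
    [-0.2, -0.5, -0.4, 0, 0, 0, 0],
    [-0.4, -0.8, -0.4, 0, 0, 0, 0],
    [-0.6, -1, -0.4, 0, 0, 0, 0]
  ]
}}

```text
time: 65.8
tool_pos: [0.5464, -0.2676, 0.2511]
ee_rot: [-3.14, -0.002, -0.051]
wrist_force: [0.6, -0.4, 0.5]
width: 0.0529
finger_force: 0.0
```

>>> {"api": "servo_tool", "payload": {
  "plan": [
    [0, -0.3, 0, 0, 0, -0.04, 0],
    [0, -0.6, 0, 0, 0, -0.08, 0],
    [0, -0.9, 0, 0.004, -0.006, -0.103, 0],
    [0, -1, 0, 0.004, -0.006, -0.103, 0],
    [0, -1, 0, 0.004, -0.006, -0.103, 0]
  ]
}}

```text
time: 66.22
tool_pos: [0.5517, -0.1675, 0.2502]
ee_rot: [-3.133, 0.009, 0.112]
wrist_force: [-0.6, -0.3, -0.7]
width: 0.0196
finger_force: 0.0
```

Run:
```python
from h import *
o=robot.get_obs(); print(o["tool_pos"],o["ee_rot"],o["time"])
im=robot.snapshot("wrist"); c=cam("wrist",o); hsv=cv2.cvtColor(im,cv2.COLOR_RGB2HSV)
m=cv2.inRange(hsv,(0,170,80),(6,255,255))|cv2.inRange(hsv,(174,170,80),(180,255,255)); n,l,s,ce=cv2.connectedComponentsWithStats(m)
for i in range(1,n):
    if s[i][4]>150: print(s[i],onplane(c,[ce[i]],.152)[0].round(4))
st,y=STAND
for x in (-.09,.016): print(rows(np.r_[(st+R.from_euler("z",y).apply([x,-.187,0]))[:2],.156],(np.pi,0,y)))
```

```text
[ 0.55173015 -0.16747853  0.25018857] [-3.13300578  0.00902883  0.11189253] 66.2167
[ 312  141   39   39 1196] [ 0.6107 -0.1667  0.152 ]
(array([0.007, 0.043, 0.942]), array([-0.005,  0.006,  0.001]))
(array([1.067, 0.044, 0.932]), array([-0.005,  0.006,  0.001]))
```

>>> {"api": "servo_tool", "payload": {
  "plan": [
    [0, 0.03, 0.2, -0.005, 0.006, 0, 0],
    [0, 0.03, 0.5, -0.005, 0.006, 0, 0],
    [0, 0.03, 0.8, -0.005, 0.006, 0, 0],
    [0, 0.03, 0.94, -0.005, 0.006, 0, 0],
    [0, 0.03, 0.94, -0.005, 0.006, 0, 0],
    [0, 0.03, 0.94, -0.005, 0.006, 0, 0]
  ]
}}

```text
time: 66.77
tool_pos: [0.5506, -0.1734, 0.1558]
ee_rot: [-3.141, 0.001, 0.107]
wrist_force: [0.4, -0.4, -0.2]
width: 0.0006
finger_force: 0.0
```

>>> {"api": "servo_tool", "payload": {
  "plan": [
    [0.15, 0, 0, 0, 0, 0, 0],
    [0.3, 0, 0, 0, 0, 0, 0],
    [0.4, 0, 0, 0, 0, 0, 0],
    [0.5, 0, 0, 0, 0, 0, 0],
    [0.6, 0, 0, 0, 0, 0, 0],
    [0.7, 0, 0, 0, 0, 0, 0],
    [0.8, 0, 0, 0, 0, 0, 0],
    [0.9, 0, 0, 0, 0, 0, 0],
    [1, 0, 0, 0, 0, 0, 0],
    [1, 0, 0, 0, 0, 0, 0]
  ]
}}

```text
time: 67.6
tool_pos: [0.6525, -0.1618, 0.1584]
ee_rot: [3.14, -0.004, 0.109]
wrist_force: [0.1, -0.0, -0.3]
width: 0.0007
finger_force: 0.0
```

Run:
```python
from h import *
o=robot.get_obs(); st,y=STAND; print(o["tool_pos"],o["wrist_force"],R.from_euler("z",-y).apply(o["tool_pos"]-st))
b=robot.snapshot("scene"); hsv=cv2.cvtColor(b,cv2.COLOR_RGB2HSV)
m=cv2.inRange(hsv,(0,180,120),(5,255,255))|cv2.inRange(hsv,(175,180,120),(180,255,255)); n,l,s,ce=cv2.connectedComponentsWithStats(m)
for i in range(1,n):
    if s[i][4]>15: print(s[i],ce[i])
for a in (.85,1.0): print(a,proj(cam("scene"),st+R.from_euler("z",y).apply([.08*np.sin(a-.5),-.187,.022+.08*np.cos(a-.5)])))
```

```text
[ 0.65251671 -0.16178069  0.15835567] [ 0.05882849 -0.0174946  -0.27535073] [ 0.01123932 -0.18701321  0.09835567]
[408 212  17  21 259] [416.88416988 223.30501931]
[246 262   8   8  49] [249.53061224 265.48979592]
0.85 [[249.80954167 262.08479045]]
1.0 [[249.2591705  266.57002059]]
```

>>> {"api": "servo_tool", "payload": {
  "plan": [
    [0.03, 0, 0, 0, 0, 0, 0],
    [0.06, 0, 0, 0, 0, 0, 0],
    [0.06, 0, 0, 0, 0, 0, 0],
    [0.06, 0, 0, 0, 0, 0, 0]
  ]
}}

```text
time: 67.98
tool_pos: [0.6552, -0.1613, 0.1581]
ee_rot: [3.141, 0.001, 0.108]
wrist_force: [-5.3, -1.2, 3.2]
width: 0.0008
finger_force: 2.7
```

>>> {"api": "servo_tool", "payload": {
  "plan": [
    [-0.2, 0, 0, 0, 0, 0, 0],
    [-0.5, 0, -0.1, 0, 0, 0, 0],
    [-0.8, 0, -0.4, 0, 0, 0, 0],
    [-1, 0, -0.8, 0, 0, 0, 0],
    [-1, 0, -1, 0, 0, 0, 0],
    [-1, 0, -1, 0, 0, 0, 0]
  ]
}}

```text
time: 68.48
tool_pos: [0.5587, -0.1727, 0.2661]
ee_rot: [3.134, -0.015, 0.108]
wrist_force: [0.5, -0.3, 0.3]
width: 0.0005
finger_force: 0.0
```

>>> {"api": "servo_tool", "payload": {
  "plan": [
    [-0.3, 0, -0.2, 0, 0, 0, 0],
    [-0.6, 0, -0.3, 0, 0, 0, 0],
    [-0.9, 0, -0.3, 0, 0, 0, 0],
    [-1, 0, -0.3, 0, 0, 0, 0],
    [-1, 0, -0.3, 0, 0, 0, 0],
    [-1, 0, -0.3, 0, 0, 0, 0]
  ]
}}

```text
time: 68.98
tool_pos: [0.4581, -0.1823, 0.2867]
ee_rot: [3.142, -0.003, 0.109]
wrist_force: [1.1, 0.5, 0.1]
width: 0.0004
finger_force: 0.0
```

Run:
```python
from h import *
o=robot.get_obs(); print(o["tool_pos"],o["wrist_force"],o["time"])
b=robot.snapshot("scene"); cv2.imwrite("pics/fin.png",cv2.resize(b[165:385,160:500],(800,518),interpolation=cv2.INTER_CUBIC)[:,:,::-1])
t=robot.snapshot("top"); cv2.imwrite("pics/fint.png",t[:,:,::-1])
```

```text
[ 0.45810379 -0.18226648  0.28673305] [1.09602163 0.45481164 0.1368983 ] 68.9833
```

View pics/fin.png

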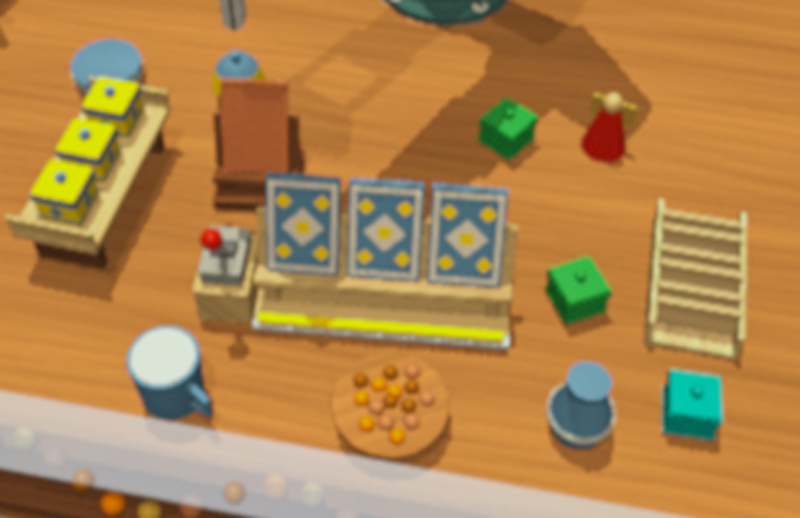

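Everything is in place: three boxes in line on the shelf, three blue tiles on the stand, the terracotta tile on the rack, and the lever over with its ball at (211,239).

```bash
python3 -c "
from bench import robot
print(robot.close_job())"
```

```text
the job is handed in; nothing more can be done
None
```

I handed the job in at about 69 s with the terracotta tile on the return rack, three blue tiles on the stand, three yellow boxes on the shelf (one knocked box reset) and the lever fully over; the hand-in returned no verdict.

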